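# Turn the sander's mitre gauge round and set its stop

### The job

On the disc sander's tilted table the mitre gauge sits in the slot the wrong way round, its wooden face towards the robot: lift it out, turn it end for end and put it back in the slot, its bar fully home, with the wooden face towards the end of the table away from the robot. Then drop the foot of the black quarter-turn stop into the same slot beyond the far end of the gauge's bar and twist the stop a quarter turn, so that its foot locks crosswise under the slot's lips. Set both down without dropping them, let go, and leave everything else on the bench where it is.

Things in the scene. Friction and masses are not known exactly. Their poses are not given: they have to be found in the camera images.
- sander_table: Plain cast table of a bench disc sander, fixed at 30 degrees of tilt, 300 mm along its slot. Origin: middle of the slot's mouth, on the surface, 170 mm above the bench. x: level, along the slot to the end away from the robot; y: across the slot, downhill away from the disc; z: square out of the surface, so 30 degrees off vertical, away from the disc. The plate spans y -78 to 88 mm.
- disc: The sander's upright abrasive disc, 250 mm across, just past the table's uphill edge; it rises about 125 mm above that edge, top about 330 mm above the bench, and does not turn. Behind it a motor, 170 mm across, reaches to 340 mm from the slot, up to 290 mm above the bench. Origin: the disc's centre; y is its axis.
- slot_floor (a point): Middle of the slot's floor, 12.5 mm below the surface. T-slot open at both ends: mouth 21.5 mm wide with 2 mm bevels, lips 6 mm thick, under them a space 44 mm wide. Axes as the table's.
- slot_near_end (a point): Middle of the slot's mouth at the table's end nearer the robot (x = -150 mm on the table).
- slot_far_end (a point): Middle of the slot's mouth at the table's end away from the robot (x = 150 mm on the table).
- mitre_gauge: Mitre gauge, about 0.5 kg, loose, rigid; starts home in the slot, facing the robot. Origin: underside of its bar, below the middle of the fence; x: along the bar, the way the wooden face looks; z: up out of the table. Steel bar 19 mm wide, 12 mm high, x -108 to 60 mm, lower edges bevelled 2 mm. Home: origin 12.5 mm below the table's surface.
- fence_top (a point): Middle of the gauge's upright fence, at the top of its metal (gauge z = 61.5 mm). The fence stands across the bar: 126 mm wide, 20 mm thick (gauge x -10 to 10 mm: 8 mm aluminium, then 12 mm wooden facing), z 13.5 to 61.5 mm, the wood to 65.5 mm. Axes as the gauge's.
- bar_nose (a point): End of the gauge's bar ahead of the wooden face (gauge x = 60 mm), on its underside.
- bar_tail (a point): Other end of the bar (gauge x = -108 mm), on its underside. Between fence and tail lies a half-moon plate on the bar, radius 62 mm, top at gauge z = 21 mm, with a knob 24 mm across at x = -51 mm, up to z = 43 mm.
- slot_stop: Black quarter-turn slot stop, about 0.12 kg, loose, upright on the bench beside the sander. Origin: underside of its steel T-foot; z up. Foot 32 mm along x, 16 mm along y, 4.5 mm high; round neck 15.6 mm; round flange 38 mm across, z 13.5 to 23.5 mm. The foot enters the slot only with x along it; with the foot on the slot's floor (origin 12.5 mm below the surface) it turns freely either way.
- stop_grip (a point): Middle of the stop's straight wing grip, 42.5 mm above the foot's underside: 60 mm along x, 13 mm thick along y, from the flange up to 61.5 mm. Axes as the stop's.
- star_knob: Round black five-lobed knob, 44 mm across and 31 mm high, on a steel boss, standing on the bench; not used. Origin: its underside.
- offcut: Wooden offcut 115 x 70 x 22 mm lying on the bench; not used. Origin: its underside.
- combination_square: Steel combination square, 300 mm blade, lying flat on the bench; not used. Origin: middle of the blade, at the bench.
- tape_measure: Tape measure, 72 x 40 x 66 mm, standing on the bench; not used. Origin: its underside.
- glue_bottle: Glue bottle 60 mm across, 160 mm high, standing; not used. Origin: its underside.
- screw_jar: Jar 72 mm across, 85 mm high, standing; not used. Origin: its underside.
- bench_brush: Wooden bench brush about 290 mm long, lying on its bristles; not used. Origin: its underside.
Not all that is in view belongs to the job. What is shaped like the mitre_gauge but yellow is not meant.

How it is judged:
On the way, in this order (a step that is already met when the one before it is completed fails the run):
1. the gauge is home in the slot, turned round, and let go (y of bar_nose in the frame of sander_table between -0.003 and 0.003 m and z of bar_nose in the frame of sander_table between -0.0155 and -0.01 m and y of bar_tail in the frame of sander_table between -0.003 and 0.003 m and z of bar_tail in the frame of sander_table between -0.0155 and -0.01 m and x of bar_nose in the frame of sander_table between -0.15 and 0.15 m and x of bar_tail in the frame of sander_table above -0.21 m and x of slot_far_end in the frame of mitre_gauge above 0.06 m and angle between the z axis of mitre_gauge and the z axis of sander_table, either way round below 0.05 rad and linear speed of mitre_gauge below 0.01 m/s and contact force between the fingers and mitre_gauge below 0.1 N), for 0.2 s.
2. the stop's foot is down in the slot, lengthwise (y of slot_stop in the frame of sander_table between -0.005 and 0.005 m and z of slot_stop in the frame of sander_table between -0.0155 and -0.0095 m and x of slot_stop in the frame of sander_table below 0.14 m and angle between the z axis of slot_stop and the z axis of sander_table, either way round below 0.12 rad and angle between the x axis of slot_stop and the x axis of sander_table, either way round below 0.35 rad), for 0.1 s.
At the end, for the whole second after the job is handed in: Gauge facing the far end, bar home in the slot (ends within 3 mm sideways, 2.5 mm of full depth, tail at most 60 mm off the table); stop ahead of the nose, 10 mm or more inside the slot, foot within 3 mm of full depth and 20 degrees of crosswise; both let go, at rest; the rest moved under 25 mm (all of step 1 and y of slot_stop in the frame of sander_table between -0.005 and 0.005 m and z of slot_stop in the frame of sander_table between -0.0155 and -0.0095 m and x of slot_stop in the frame of sander_table below 0.14 m and angle between the z axis of slot_stop and the z axis of sander_table, either way round below 0.12 rad and x of slot_stop in the frame of mitre_gauge above 0.06 m and angle between the x axis of slot_stop and the y axis of sander_table, either way round below 0.35 rad and linear speed of slot_stop below 0.01 m/s and contact force between the fingers and slot_stop below 0.1 N); the robot touches nothing.
It fails at once if one of the unused things on the bench is moved more than 25 mm (distance of any of star_knob, offcut, combination_square, tape_measure, glue_bottle, screw_jar, bench_brush from where it was at the start of the episode above 0.025 m).
It fails at once if the gauge is dropped (let go and falling faster than 0.6 m/s, about 20 mm of fall) (linear speed of mitre_gauge above 0.6 m/s and contact force between anything else and mitre_gauge below 0.1 N).
It fails at once if the stop is dropped (let go and falling faster than 0.6 m/s, about 20 mm of fall) (linear speed of slot_stop above 0.6 m/s and contact force between anything else and slot_stop below 0.1 N).
It also fails if it takes over 70 s, if anything falls off the work surface, if the arm or the gripper's body presses on something with over 40 N, if the wrist force passes 120 N, or if a joint passes its speed limit or range.

### The arm

A 6-joint arm with a two-finger parallel gripper is mounted at the origin on the work surface. World frame = base frame: x ahead of the robot, y to its left, z up, the work surface at z = 0. Lengths are in m, angles in rad, forces in N, time in s.
With the tool pointing down it reaches from about 0.35 to 0.95 m from the base axis. Payload 17.4 kg.
Tool frame: the origin (TCP) lies midway between the tips of the shut fingers; the grasp point (between the pads) lies 19 mm behind it; z points along the fingers, y is the line along which they close (so a half turn about z gives the same grasp; the last joint's range is limited). The gripper opens to 93 mm and grips with 3 to 60 N. Pads are 15 mm wide; open, the fingers measure 128 mm over their backs; the gripper's body (75 mm by 188 mm) begins 65 mm behind the grasp point.
Start: joints at [-1.187, 0.116, 1.442, -0, 1.584, -0.038], TCP at [0.276, -0.616, 0.219] pointing down, gripper open.
Joint ranges: [-2.83, 2.83], [-0.83, 2.19], [0.07, 2.5], [-1.14, 4.28], [0.01, 3], [-2.97, 2.97]. Speed limits (rad/s): [1.89, 1.89, 2.22, 3.14, 3.14, 3.14].

### API

Orientations are given as [roll, pitch, yaw] about the fixed x, y, z axes, in that order (R = Rz(yaw) Ry(pitch) Rx(roll)).
In Python, from plant import r, cams, ticket gives the robot as it stands.
- The arm moves only by the tool move_arm, never from a script. Its argument "commands" is text: rows parted by semicolons, each of 4 numbers parted by spaces: the shift along the tool's x, y, z in units of 0.4 m (1.0 is 0.4 m), then the turn about the tool's z in units of 180 degrees (1.0 is 180 degrees). In form: tx ty tz yaw; .... A call has exactly 8 rows; each row is the pose to reach, as a shift and turn from the pose commanded when the call began, along the tool's axes at that moment, turning the shorter way round; what a row does not reach only later rows make up. A row lasts 1/8 s, in which the tool goes at most 62.5 mm and 10.7 degrees, less where a joint would pass 70% of its speed; a pose out of reach is approached as far as the arm can. A call with a number of a shift or a turn outside -1 to 1 is refused whole. A call with a gripper value outside its range is refused whole. "hand" is the opening, from 0 (shut) to 1 (fully open), set as the call begins (left out, the last holds). The fingers move at their own pace and stop on an object; the grip force is fixed at half the most. Time passes only in rows, so rows that repeat a pose let the fingers close, or fill a call up. It gives the time, the measured TCP pose, the force, the opening and the grip force at its end, in the units of the state.
- r.get_obs(): the state, without advancing time (a new reading comes with each control period).
- cams.capture(name): name is "side" or "top" or "wrist"; returns a dict with "color" (400x640x3 uint8, blue, green, red), "depth" (400x640 float32, m along the optical axis (not along the pixel's ray), 0 where there is no reading), "fov_y" (degrees; the focal length in pixels is half the picture's height over the tangent of half this angle, whatever the lens; pixels are square), "cx", "cy" (the principal point, pixels), "camera_from_world" (4x4, takes a point from world to camera coordinates). Camera axes: x right, y down, z forward; pixel columns grow to the right and rows downward; lengths in m; the calibration is good to about 2 mm. A picture is of the moment at which its call begins.
- ticket.sign_off(): hands the job in; it is judged then, once.
The state is a dict: "time": time; "joint_positions": joint angles; "joint_vel": joint speeds; "joint_torque": joint torques, N m; "tcp_pos": TCP position; "ee_rot": TCP orientation; "contact_force": force on the tool from outside, world axes, zero at the start; "torque": the same for the moment, N m; "width": finger opening in m; "grasp_force": force on a finger pad.
Only numpy, scipy, OpenCV 4.12 (cv2) and the standard library are available. Lean on these libraries where they do the work, as an engineer would, in place of code of your own. Each camera call takes 0.05 s, during which the arm holds its last target. There are 200 camera calls.

## Working session

There is one attempt and no reset: what is moved stays moved. The work goes in short steps, Python scripts to look and compute and a tool call to move; the robot and the scene stay as the last step left them, time stands still between calls to the robot, and variables do not carry over. Pictures are saved under pics/ and viewed, at most 10 in all, crops included, and the job is handed in when it is done.

Besides the shell and the picture viewer there is one more tool, called as name(argument=value, ...), one argument or row to a line, values as JSON. move_arm: Moves the arm, as the interface text tells. Shifts and turns lie within -1 to 1; 1 stands for 0.4 m of shift or 180 degrees of turn. Its arguments: {"type":"object","properties":{"commands":{"type":"string"},"hand":{"type":"number"}},"required":["commands"]}

```bash
ls; mkdir -p pics; cat > h.py <<'E'
import numpy as np, cv2
from plant import r, cams, ticket
from scipy.spatial.transform import Rotation as Rot
def cap(n):
    c=cams.capture(n); c['f']=200/np.tan(np.radians(c['fov_y'])/2); c['T']=np.linalg.inv(np.array(c['camera_from_world'])); return c
def world(c,u,v,d=None):
    d=c['depth'][int(v),int(u)] if d is None else d
    p=np.array([(u-c['cx'])/c['f']*d,(v-c['cy'])/c['f']*d,d,1]); return (c['T']@p)[:3]
def ray(c,u,v):
    o=c['T'][:3,3]; d=world(c,u,v,1.)-o; return o,d
def onplane(c,u,v,p0,n):
    o,d=ray(c,u,v); return o+d*(np.dot(np.array(p0)-o,n)/np.dot(d,n))
def cloud(c):
    v,u=np.mgrid[0:400,0:640]; d=c['depth']
    P=np.stack([(u-c['cx'])/c['f']*d,(v-c['cy'])/c['f']*d,d,np.ones_like(d)],-1)@c['T'].T
    P=P[...,:3]; P[d<=0]=np.nan; return P
def pix(c,p):
    q=np.array(c['camera_from_world'])@np.append(p,1); return q[0]/q[2]*c['f']+c['cx'],q[1]/q[2]*c['f']+c['cy']
E
python3 - <<'E'
from h import *
for n in ['side','top','wrist']:
    c=cap(n); cv2.imwrite(f'pics/{n}0.png',c['color']); np.savez(f'{n}0.npz',**c)
    print(n,c['T'][:3,3].round(3),c['T'][:3,2].round(3),c['f'].round(1),(c['depth']>0).mean())
print(r.get_obs())
E
```

```text
pics
side [0.298 0.962 0.763] [ 0.187 -0.827 -0.53 ] 402.0 0.99597265625
top [0.289 0.005 1.72 ] [ 0.141 -0.004 -0.99 ] 454.2 0.9960625
wrist [ 0.351 -0.583  0.384] [-0.264 -0.117 -0.957] 349.9 0.996171875
{'time': 0.15, 'joint_positions': array([-1.18679953e+00,  1.16360805e-01,  1.44208688e+00,  2.08513443e-05,
        1.58400102e+00, -3.78049365e-02]), 'joint_vel': array([ 0.00097096, -0.00152858, -0.00247667, -0.00078853, -0.00053291,
        0.00074118]), 'joint_torque': array([ 2.26443935e-04, -7.21765280e+01, -6.22947979e+01,  7.80985574e-02,
        2.25928787e-02, -5.04653599e-05]), 'tcp_pos': array([ 0.27628728, -0.61570292,  0.21810037]), 'ee_rot': array([-3.14073800e+00, -5.31900105e-05,  4.21801973e-01]), 'contact_force': array([-0.52365257,  1.22290754, -0.72795502]), 'torque': array([ 0.02377567, -0.00180973, -0.01927452]), 'grasp_force': 0.0, 'width': 0.09308564295678805}
```

View pics/side0.png

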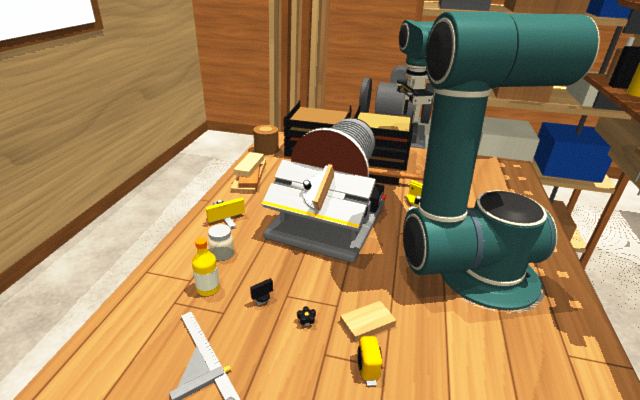

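View pics/top0.png

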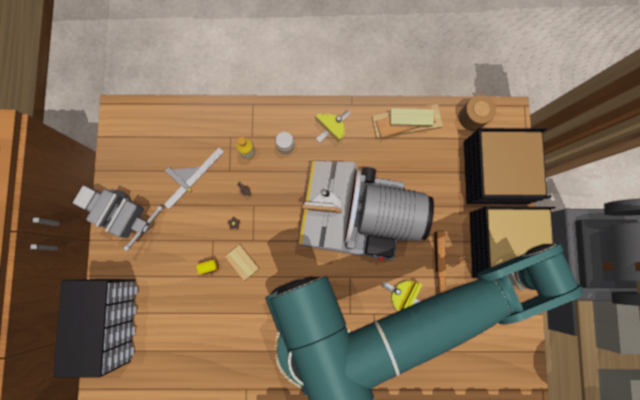

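The side view shows the silver gauge on the sander table at about (322,190), the stop at (262,290), the star knob at (306,315), and yellow decoy gauges at (225,210) and (416,192). In the top view they are: gauge (325,203), stop (244,188), star knob (233,223), decoys (332,125) and (405,293).

Candidates for the gauge are silver (325,203), yellow (332,125) and yellow (405,293) in the top view; I choose the silver one on the table. Candidates for the stop are (244,188) with a straight wing and the lobed knob (233,223); I choose (244,188).

```bash
python3 - <<'E'
from h import *
def ld(n): return dict(np.load(f'{n}0.npz'))
T=ld('top'); S=ld('side')
for c in (T,S): c['f']=float(c['f'])
PT=cloud(T); PS=cloud(S)
# table plane: ransac over window
W=PT[155:265,295:365].reshape(-1,3); W=W[np.isfinite(W).all(1)&(W[:,2]>.08)&(W[:,2]<.26)]
def fit(W,th=.003):
    rng=np.random.default_rng(0);best=0
    for _ in range(600):
        a,b,c=W[rng.choice(len(W),3,False)]; n=np.cross(b-a,c-a); l=np.linalg.norm(n)
        if l<1e-6: continue
        n/=l*np.sign(n[2]); 
        if not .8<n[2]<.93: continue
        m=abs((W-a)@n)<th
        if m.sum()>best: best=m.sum(); bm=m
    p=W[bm]; q=p.mean(0); n=np.linalg.svd(p-q)[2][2]; return q,n*np.sign(n[2]),best
q,n,b=fit(W); print('top plane',q.round(4),n.round(4),b,len(W))
W2=PS[150:260,255:390].reshape(-1,3); W2=W2[np.isfinite(W2).all(1)&(W2[:,2]>.08)&(W2[:,2]<.26)]
q2,n2,b=fit(W2); print('side plane',q2.round(4),n2.round(4),b,'dist',((q2-q)@n).round(4))
def near(P,nm):
    print(nm)
# stop clouds
for P,nm,w in ((PT,'top',(175,202,232,256)),(PS,'side',(272,310,245,280))):
    A=P[w[0]:w[1],w[2]:w[3]].reshape(-1,3); A=A[np.isfinite(A).all(1)]
    for lo,hi in ((.008,.03),(.035,.08)):
        B=A[(A[:,2]>lo)&(A[:,2]<hi)]
        if len(B)>5:
            (cx,cy),(w_,h_),an=cv2.minAreaRect(B[:,:2].astype(np.float32)*1000); print(nm,lo,len(B),B.mean(0).round(4),'rect',np.round([cx,cy,w_,h_,an],1),'zmax',B[:,2].max().round(4))
ct=cv2.resize(T['color'][150:270,225:385],None,fx=4,fy=4,interpolation=cv2.INTER_CUBIC)
cs=cv2.resize(S['color'][145:265,225:395],None,fx=4,fy=4,interpolation=cv2.INTER_CUBIC)[:, :640]
cv2.imwrite('pics/crop1.png',cv2.resize(np.vstack([ct,cs[:480]]),(384,576))if 0 else ct); cv2.imwrite('pics/crop2.png',cs)
E
```

```text
top plane [ 0.5086 -0.0442  0.1702] [0.0795 0.4949 0.8653] 1928 4455
side plane [ 0.5048 -0.0364  0.1678] [0.0781 0.4935 0.8662] 3480 dist 0.0016
top 0.008 61 [0.5832 0.2693 0.0197] rect [584.8 271.8  84.2  85.4  86.4] zmax 0.0299
top 0.035 63 [0.5816 0.2636 0.0588] rect [582.6 264.5  60.8  13.2  48.8] zmax 0.0672
side 0.008 100 [0.5766 0.2719 0.0237] rect [575.5 271.4  56.9  19.1  43. ] zmax 0.0298
side 0.035 259 [0.5811 0.2678 0.053 ] rect [582.5 265.   59.1  16.2  48.6] zmax 0.0646
```

View pics/crop1.png

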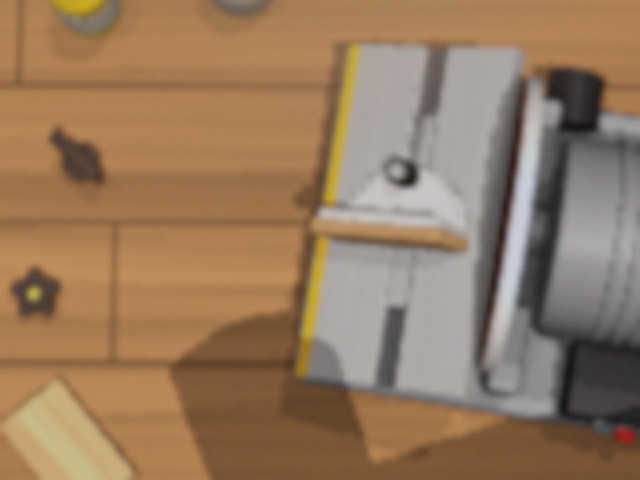

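View pics/crop2.png

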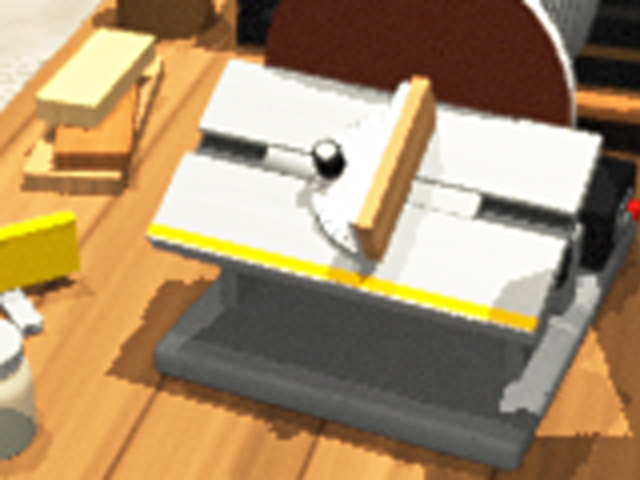

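The crops confirm the choice. The silver gauge has its tail and knob pointing away from the robot and its wooden face (crop1 (390,235)) towards the robot. The stop in crop1 is at (80,160), clear of the star knob at (35,293). The tool can only point straight down, so both parts will have to pivot about the finger axis.

```bash
cat > meas.py <<'E'
from h import *
def frame(P):
    """table-frame candidates from a cloud: returns n, ex, ey, z-offset, slot/fence stats"""
def rel(P,n0=np.array([0.0788,0.4942,0.8657]),q0=np.array([.5048,-.0364,.1686])):
    n=n0/np.linalg.norm(n0); ex=np.array([n[1],-n[0],0]); ex/=np.linalg.norm(ex); ey=np.cross(n,ex)
    return n,ex,ey,np.stack([(P-q0)@ex,(P-q0)@ey,(P-q0)@n],-1)
E
python3 - <<'E'
from meas import *
for nm in ('top','side'):
    c=dict(np.load(f'{nm}0.npz')); c['f']=float(c['f']); P=cloud(c); n,ex,ey,L=rel(P); 
    M=L[np.isfinite(L).all(-1)]; M=M[(abs(M[:,0])<.25)&(abs(M[:,1])<.14)]
    s=M[abs(M[:,2])<.003]; print(nm,'surf x',np.percentile(s[:,0],[.5,99.5]).round(4),'y',np.percentile(s[:,1],[.5,99.5]).round(4))
    d=M[(M[:,2]<-.006)&(M[:,2]>-.018)&(abs(M[:,1])<.05)&(abs(M[:,0])<.15)]; 
    for lo,hi in ((-.15,-.09),(.08,.15)):
        e=d[(d[:,0]>lo)&(d[:,0]<hi)]
        if len(e): print(' slot',lo,len(e),'y pct',np.percentile(e[:,1],[2,25,50,75,98]).round(4),'z',np.median(e[:,2]).round(4),'xrange',e[:,0].min().round(4),e[:,0].max().round(4))
    f=M[(M[:,2]>.037)&(M[:,2]<.06)&(abs(M[:,0])<.12)]
    if len(f): print(' fence',len(f),'x',np.percentile(f[:,0],[2,50,98]).round(4),'y',np.percentile(f[:,1],[1,50,99]).round(4),'z',f[:,2].max().round(4))
print(n,ex,ey)
E
```

```text
top surf x [-0.1401  0.1572] y [-0.0942  0.0831]
 slot -0.15 94 y pct [-0.0463 -0.0068 -0.0001  0.0063  0.0434] z -0.0122 xrange -0.1414 -0.0902
 slot 0.08 92 y pct [-0.046  -0.0059  0.0017  0.0076  0.0463] z -0.0115 xrange 0.081 0.1497
 fence 287 x [-0.0972 -0.0131  0.11  ] y [-0.1377 -0.0317  0.0579] z 0.0596
side surf x [-0.1414  0.1565] y [-0.0992  0.0814]
 slot -0.15 133 y pct [-0.0341 -0.0169 -0.0116 -0.0052  0.0418] z -0.0132 xrange -0.1424 -0.09
 slot 0.08 86 y pct [-0.0218 -0.0168 -0.0119 -0.0064 -0.0023] z -0.0126 xrange 0.1023 0.1495
 fence 899 x [-0.0965 -0.0129  0.1066] y [-0.1337 -0.1195  0.057 ] z 0.0599
[0.07880475 0.49422976 0.86575213] [ 0.98752528 -0.15746053  0.        ] [ 0.13632179  0.85495212 -0.50047302]
```

move_arm(
  commands="0 0 -0.3 -0.06; 0 0 -0.58 -0.12; 0 0 -0.58 -0.18; 0 0 -0.58 -0.24; 0.14 -0.14 -0.58 -0.3; 0.28 -0.28 -0.58 -0.315; 0.42 -0.42 -0.58 -0.315; 0.5 -0.5 -0.58 -0.315",
  hand=1,
)

```text
time: 1.15
tcp_pos: [0.3655, -0.3803, 0.4504]
ee_rot: [3.142, -0.0, 1.411]
contact_force: [1.3, 0.3, 0.4]
width: 0.0929
grasp_force: 0.0
```

```bash
cat >> h.py <<'E'
def delta(p,yaw=None):
    o=r.get_obs(); R=Rot.from_euler('xyz',o['ee_rot']).as_matrix(); d=R.T@(np.array(p)-o['tcp_pos'])/.4
    w=None
    if yaw is not None:
        w=-(yaw-o['ee_rot'][2]); w=((w+np.pi)%(2*np.pi)-np.pi)/np.pi
    print('delta',d.round(4),'turn',w,'tcp',o['tcp_pos'].round(4),o['ee_rot'].round(4),'j',o['joint_positions'].round(2))
E
python3 -c "
from h import *
delta([.5,-.04,.45],1.411)"
```

```text
delta [0.8934 0.1966 0.0012] turn 2.805037204398474e-05 tcp [ 0.3655 -0.3803  0.4504] [ 3.1416e+00 -1.0000e-04  1.4111e+00] j [-0.85 -0.17  1.35  0.    1.96 -0.69]
```

move_arm(
  commands="0.15 0.03 0 0; 0.3 0.06 0 0; 0.45 0.1 0 0; 0.6 0.13 0 0; 0.74 0.165 0 0; 0.88 0.195 0 0; 0.893 0.197 0.03 0; 0.893 0.197 0.03 0",
)

```text
time: 2.15
tcp_pos: [0.4996, -0.0421, 0.4375]
ee_rot: [-3.14, 0.0, 1.412]
contact_force: [0.1, 0.8, -0.4]
width: 0.0932
grasp_force: 0.0
```

```bash
python3 - <<'E'
from meas import *
c=cap('wrist'); cv2.imwrite('pics/w1.png',c['color']); np.savez('w1.npz',**c); print(r.get_obs()['tcp_pos'])
P=cloud(c); n,ex,ey,L=rel(P); M=L[np.isfinite(L).all(-1)]; M=M[(abs(M[:,0])<.25)&(abs(M[:,1])<.14)]
s=M[abs(M[:,2])<.004]; print('surf z',np.median(s[:,2]).round(4),'x',np.percentile(s[:,0],[.2,99.8]).round(4),'y',np.percentile(s[:,1],[.2,99.8]).round(4))
A=np.c_[s[:,:2],np.ones(len(s))]; print('tilt resid',np.linalg.lstsq(A,s[:,2],rcond=None)[0].round(4))
d=M[(M[:,2]<-.004)&(M[:,2]>-.02)&(abs(M[:,1])<.03)&(abs(M[:,0])<.15)]
for lo,hi in ((-.15,-.1),(.11,.15)):
    e=d[(d[:,0]>lo)&(d[:,0]<hi)]; print('slot',lo,len(e),np.percentile(e[:,1],[2,50,98]).round(4),np.median(e[:,2]).round(4))
f=M[(M[:,2]>.035)&(M[:,2]<.06)&(abs(M[:,0])<.12)&(M[:,1]>-.08)]; print('fence',len(f),'x',np.percentile(f[:,0],[2,50,98]).round(4),'y',np.percentile(f[:,1],[1,50,99]).round(4),'z',f[:,2].max().round(4))
E
```

```text
[ 0.49942659 -0.0427113   0.43822732]
surf z -0.0015 x [-0.1417  0.1573] y [-0.0971  0.0826]
tilt resid [ 0.      0.0003 -0.0015]
slot -0.15 527 [-0.0124 -0.0022  0.0068] -0.014
slot 0.11 514 [-0.0124 -0.0016  0.007 ] -0.014
fence 1903 x [-0.0215 -0.0125 -0.0028] y [-0.0673 -0.01    0.0561] z 0.0544
```

View pics/w1.png

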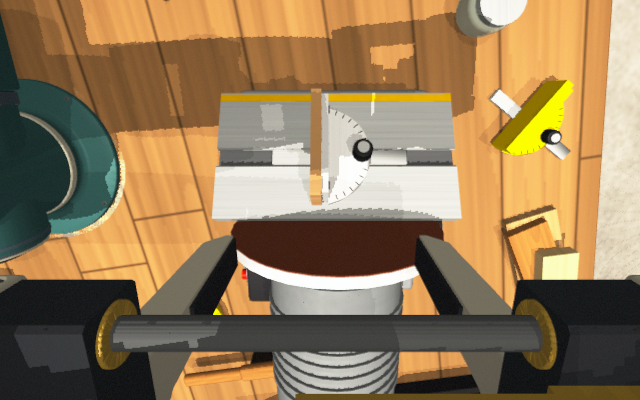

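The wrist view shows the gauge's fence at about (318,145), wood on the left towards the robot, and the knob at (362,150). The slot's ends are at (245,158) and (440,158), and a yellow decoy is at (540,120).

```bash
cat >> meas.py <<'E'
n,ex,ey,_=rel(np.zeros((1,3)))
O=np.array([.5048,-.0364,.1686])+.0078*ex-.0055*ey-.001*n
def tab(x,y,z): return O+x*ex+y*ey+z*n
def totab(p): p=np.asarray(p)-O; return np.stack([p@ex,p@ey,p@n],-1)
YAW=np.pi/2+np.arctan2(ex[1],ex[0])
E
python3 - <<'E'
from meas import *
print(O.round(4),YAW); g=tab(-.02,0,.0345)-[0,0,.019]
delta(g+[0,0,.08],YAW); delta(g,YAW)
E
```

```text
[ 0.5117 -0.0428  0.1705] 1.4126777569532973
delta [ 0.0478 -0.0194  0.4422] turn -0.0005211526828560254 tcp [ 0.4994 -0.0427  0.4382] [-3.1407e+00  3.0000e-04  1.4110e+00] j [-0.14 -0.23  1.42 -0.    1.95  0.02]
delta [ 0.0479 -0.0192  0.6422] turn -0.0005211526828560254 tcp [ 0.4994 -0.0427  0.4382] [-3.1407e+00  3.0000e-04  1.4110e+00] j [-0.14 -0.23  1.42 -0.    1.95  0.02]
```

move_arm(
  commands="0.03 -0.01 0.08 0; 0.048 -0.019 0.2 0; 0.048 -0.019 0.32 0; 0.048 -0.019 0.42 0; 0.048 -0.019 0.5 0; 0.048 -0.019 0.56 0; 0.048 -0.019 0.61 0; 0.048 -0.019 0.642 0",
  hand=0.37,
)

```text
time: 3.2
tcp_pos: [0.4952, -0.0227, 0.1812]
ee_rot: [-3.141, 0.0, 1.41]
contact_force: [0.1, 0.5, 0.2]
width: 0.0345
grasp_force: 0.0
```

move_arm(
  commands="0 0 0 0; 0 0 0 0; 0 0 0 0; 0 0 0 0; 0 0 0 0; 0 0 0 0; 0 0 0 0; 0 0 0 0",
  hand=0,
)

```text
time: 4.2
tcp_pos: [0.4956, -0.0219, 0.1826]
ee_rot: [3.14, 0.0, 1.412]
contact_force: [-0.4, 0.2, 7.6]
width: 0.0198
grasp_force: 30.0
```

```bash
python3 - <<'E'
from meas import *
o=r.get_obs();print(o['width'],o['grasp_force'],totab(o['tcp_pos']+[0,0,.019]).round(4))
# lift along n by 30 mm, then up to z
t=o['tcp_pos']; delta(t+.03*n); delta(t+.03*n+[0,0,.15])
E
```

```text
0.019778009701640127 30.00092178583145 [-0.0192  0.0001  0.036 ]
delta [ 0.0375  0.     -0.0649] turn None tcp [ 0.4956 -0.0219  0.1826] [3.1404 0.     1.4115] j [-0.1  -0.27  1.86 -0.    1.55  0.06]
delta [ 0.0375  0.0005 -0.4399] turn None tcp [ 0.4956 -0.0219  0.1826] [3.1404 0.     1.4115] j [-0.1  -0.27  1.86 -0.    1.55  0.06]
```

move_arm(
  commands="0.005 0 -0.008 0; 0.012 0 -0.02 0; 0.02 0 -0.034 0; 0.028 0 -0.049 0; 0.038 0 -0.066 0; 0.05 0 -0.15 0; 0.06 0 -0.25 0; 0.08 0 -0.36 0",
)

```text
time: 5.2
tcp_pos: [0.5002, 0.01, 0.3272]
ee_rot: [-3.141, -0.0, 1.411]
contact_force: [-0.0, 1.1, -3.0]
width: 0.0199
grasp_force: 30.0
```

```bash
python3 - <<'E'
from meas import *
o=r.get_obs();print(o['width'],o['grasp_force'],o['contact_force'])
c=dict(np.load('side0.npz')); c['f']=float(c['f']); t=dict(np.load('top0.npz')); t['f']=float(t['f'])
for cc in (c,t):
    P=cloud(cc).reshape(-1,3); P=P[np.isfinite(P).all(1)]
    Q=P[(P[:,0]>.36)&(P[:,0]<.66)&(P[:,1]>.0)&(P[:,1]<.24)&(P[:,2]>.012)]
    for a in np.arange(0,.24,.02):
        m=Q[(Q[:,1]>=a)&(Q[:,1]<a+.02)]; print(round(a,2),len(m),m[:,2].max().round(3) if len(m) else '',end=' | ')
    print()
delta([.50,.14,.32],YAW); delta([.50,.14,.06],YAW)
E
```

```text
0.01986749043201224 29.99859094619751 [-0.01477958  1.14911021 -2.97816972]
0.0 1287 0.212 | 0.02 1075 0.201 | 0.04 425 0.188 | 0.06 0  | 0.08 0  | 0.1 0  | 0.12 0  | 0.14 0  | 0.16 0  | 0.18 0  | 0.2 0  | 0.22 1 0.061 | 
0.0 474 0.212 | 0.02 291 0.196 | 0.04 70 0.186 | 0.06 0  | 0.08 1 0.012 | 0.1 0  | 0.12 0  | 0.14 1 0.012 | 0.16 1 0.014 | 0.18 2 0.013 | 0.2 0  | 0.22 1 0.014 | 
delta [ 0.3207 -0.052   0.018 ] turn -0.00043997585597395784 tcp [0.5002 0.01   0.3272] [-3.1412e+00 -1.0000e-04  1.4113e+00] j [-0.03 -0.27  1.63  0.    1.78  0.13]
delta [ 0.3207 -0.0517  0.668 ] turn -0.00043997585597395784 tcp [0.5002 0.01   0.3272] [-3.1412e+00 -1.0000e-04  1.4113e+00] j [-0.03 -0.27  1.63  0.    1.78  0.13]
```

move_arm(
  commands="0.12 -0.02 0 0; 0.24 -0.04 0.05 0; 0.33 -0.052 0.17 0; 0.33 -0.052 0.3 0; 0.33 -0.052 0.43 0; 0.33 -0.052 0.54 0; 0.33 -0.052 0.61 0; 0.33 -0.052 0.65 0",
)

```text
time: 6.2
tcp_pos: [0.5004, 0.1435, 0.0646]
ee_rot: [-3.14, 0.0, 1.412]
contact_force: [0.2, -0.6, -3.5]
width: 0.0197
grasp_force: 30.0
```

```bash
python3 - <<'E'
from meas import *
c=cap('side'); print(c['color'].shape, [np.round(pix(c,r.get_obs()['tcp_pos']))])
u,v=map(int,pix(c,r.get_obs()['tcp_pos'])); 
cv2.imwrite('pics/s2.png',cv2.resize(c['color'][v-70:v+60,u-90:u+90],None,fx=4,fy=4))
o=r.get_obs();print(o['tcp_pos'],o['contact_force'])
P=cloud(c)[v-70:v+60,u-90:u+90].reshape(-1,3);P=P[np.isfinite(P).all(1)]
t=o['tcp_pos']; Q=P-t; a=Q@ex; h=np.array([-ex[1],ex[0],0]); b=Q@h
m=(a>-.014)&(a<.014)&(abs(b)<.09)&(P[:,2]>.01)&(P[:,2]<.15); print(m.sum())
# lower right edge of fence, per b
for lo in np.arange(-.08,.08,.01):
    k=m&(b>=lo)&(b<lo+.01)
    if k.sum(): print(lo.round(3),k.sum(),P[k,2].min().round(3),P[k,2].max().round(3))
E
```

```text
(400, 640, 3) [array([305., 259.])]
[0.49993543 0.14334328 0.0632429 ] [-1.68595443 -0.11853864 -7.54850719]
455
-0.07 2 0.078 0.083
-0.06 3 0.08 0.088
-0.03 2 0.053 0.108
-0.02 17 0.04 0.147
-0.01 39 0.046 0.147
-0.0 104 0.038 0.145
0.01 52 0.04 0.13
0.02 58 0.031 0.095
0.03 59 0.021 0.087
0.04 65 0.029 0.082
0.05 45 0.05 0.076
0.06 9 0.063 0.071
```

View pics/s2.png

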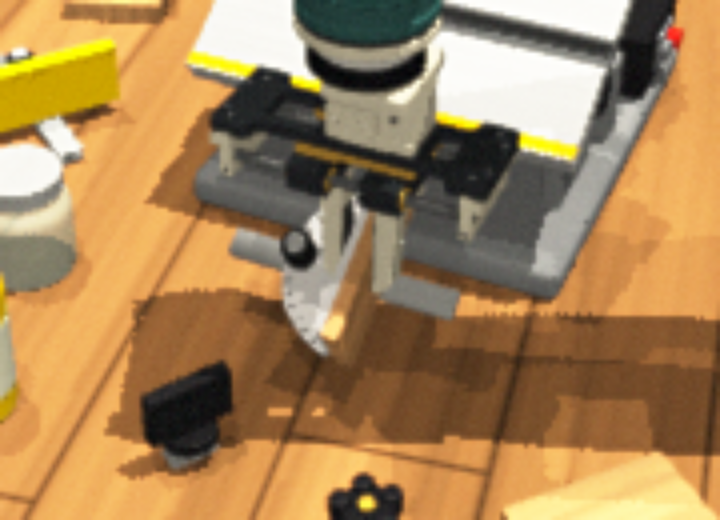

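The held gauge leans as expected, with its fence corner lowest at (335,345) and clear of the stop at (185,410). I'll press that corner onto the bench to level it.

move_arm(
  commands="0 0 0.02 0; 0 0 0.04 0; 0 0 0.05 0; 0 0 0.06 0; 0 0 0.067 0; 0 0 0.074 0; 0 0 0.08 0; 0 0 0.08 0",
)

```text
time: 7.25
tcp_pos: [0.5018, 0.1424, 0.0363]
ee_rot: [3.139, 0.001, 1.411]
contact_force: [-7.4, -14.2, 21.8]
width: 0.02
grasp_force: 30.0
```

```bash
cat > look.py <<'E'
from meas import *
def look(yaw_x=ex,zmax=.15):
    c=cap('side'); o=r.get_obs(); t=o['tcp_pos']; print(t.round(4),o['contact_force'].round(1))
    P=cloud(c).reshape(-1,3);P=P[np.isfinite(P).all(1)]; Q=P-t; a=Q@yaw_x; h=np.array([-yaw_x[1],yaw_x[0],0]); b=Q@h
    m=(abs(a)<.014)&(abs(b)<.1)&(P[:,2]>.008)&(P[:,2]<zmax)
    for lo in np.arange(-.08,.09,.01):
        k=m&(b>=lo)&(b<lo+.01)
        if k.sum()>2: print(lo.round(3),k.sum(),P[k,2].min().round(3),P[k,2].max().round(3))
    return c
E
python3 -c "
from look import *
look()"
```

```text
[0.5019 0.1424 0.0363] [ -8.1 -13.3  21.4]
-0.02 20 0.012 0.081
-0.01 41 0.018 0.127
-0.0 96 0.018 0.135
0.01 61 0.011 0.148
0.02 80 0.01 0.15
0.03 77 0.009 0.147
0.04 56 0.009 0.061
0.05 41 0.026 0.054
```

move_arm(
  commands="-0.007 0 -0.005 0; -0.014 0 -0.004 0; -0.021 0 -0.002 0; -0.028 0 0 0; -0.035 0 0.002 0; -0.042 0 0.003 0; -0.045 0 0.003 0; -0.045 0 0.003 0",
)

```text
time: 8.3
tcp_pos: [0.4978, 0.1253, 0.0325]
ee_rot: [-3.141, 0.0, 1.411]
contact_force: [-0.3, 0.8, 1.3]
width: 0.0199
grasp_force: 30.0
```

```bash
python3 -c "
from look import *
c=look(); u,v=map(int,pix(c,r.get_obs()['tcp_pos'])); cv2.imwrite('pics/s3.png',cv2.resize(c['color'][v-60:v+60,u-80:u+80],None,fx=4,fy=4))"
```

```text
[0.4979 0.1253 0.0326] [-0.4  0.6  1.7]
-0.07 6 0.039 0.052
-0.06 3 0.034 0.044
-0.02 17 0.018 0.076
-0.01 35 0.008 0.118
-0.0 91 0.019 0.13
0.01 62 0.015 0.146
0.02 81 0.01 0.15
0.03 78 0.01 0.145
0.04 55 0.008 0.059
0.05 59 0.019 0.056
0.06 6 0.045 0.052
```

View pics/s3.png

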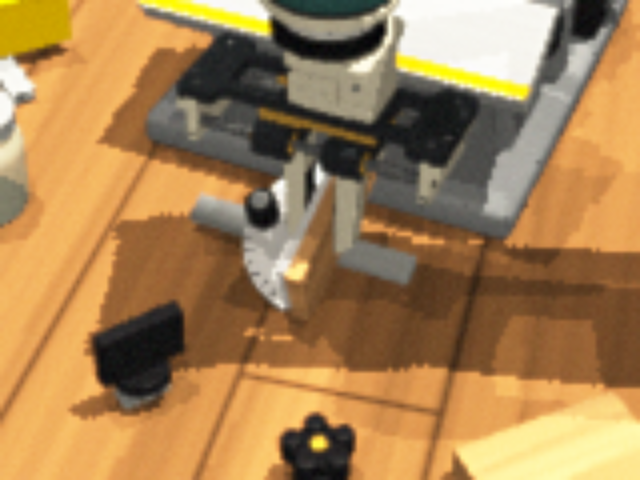

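The gauge is now nearly level, with its bar just above the bench and the stop still at (140,350). I'll press a little more and release.

move_arm(
  commands="-0.005 0 0.003 0; -0.01 0 0.006 0; -0.015 0 0.008 0; -0.015 0 0.008 0; -0.015 0 0.008 0; -0.015 0 0.008 0; -0.015 0 0.008 0; -0.015 0 0.008 0",
)

```text
time: 9.35
tcp_pos: [0.4969, 0.1196, 0.0294]
ee_rot: [-3.141, 0.0, 1.411]
contact_force: [0.8, -0.9, 1.0]
width: 0.0192
grasp_force: 30.0
```

move_arm(
  commands="0 0 0 0; 0 0 0 0; 0 0 0 0; 0 0 0 0; 0 0 -0.02 0; 0 0 -0.07 0; 0 0 -0.15 0; 0 0 -0.25 0",
  hand=0.37,
)

```text
time: 10.35
tcp_pos: [0.4968, 0.1196, 0.1316]
ee_rot: [3.141, -0.0, 1.411]
contact_force: [0.7, 0.8, 0.3]
width: 0.0342
grasp_force: 0.0
```

```bash
cat > gm.py <<'E'
from meas import *
def gauge(c):
    P=cloud(c).reshape(-1,3);P=P[np.isfinite(P).all(1)]
    Q=P[(P[:,0]>.36)&(P[:,0]<.66)&(P[:,1]>.05)&(P[:,1]<.22)]
    f=Q[(Q[:,2]>.048)&(Q[:,2]<.075)]
    (a,b),(w,h),an=cv2.minAreaRect(f[:,:2].astype(np.float32)*1000); print('fence',len(f),np.round([a,b,w,h,an],1),'z',np.percentile(f[:,2],[50,98]).round(4))
    for s in (slice(None),):
        k=f[f[:,2]>f[:,2].max()-.012]; A=np.c_[k[:,:2],np.ones(len(k))]
    return f
E
python3 - <<'E'
from gm import *
for nm in('side','wrist'):
    c=cap(nm); f=gauge(c)
    h=np.array([-ex[1],ex[0],0]); b=(f-[.5,.125,0])@h
    for lo in np.arange(-.08,.09,.02):
        k=(b>=lo)&(b<lo+.02)
        if k.sum(): print(lo.round(2),k.sum(),f[k,2].max().round(4),end=' | ')
    print()
o=r.get_obs(); print(o['tcp_pos'],o['width'])
E
```

```text
fence 290 [517.2 105.3 121.3  66.3  80.6] z [0.064  0.0694]
-0.08 34 0.0679 | -0.06 38 0.0692 | -0.04 42 0.0698 | -0.02 52 0.0694 | 0.0 43 0.0701 | 0.02 58 0.0702 | 0.04 23 0.0693 | 
fence 4273 [496.4 108.6 122.   21.4  80.8] z [0.0647 0.0668]
-0.08 505 0.068 | -0.06 620 0.0675 | -0.04 672 0.0673 | -0.02 715 0.0671 | 0.0 756 0.0672 | 0.02 845 0.0668 | 0.04 160 0.0669 | 
[0.49878869 0.1200309  0.13553963] 0.03410317984237329
```

The gauge stands level on the bench with its fence at (0.496, 0.109). Next I flip the tool half a turn above it.

move_arm(
  commands="0 0 -0.05 -0.05; 0 0 -0.05 -0.11; 0 0 -0.05 -0.17; 0 0 -0.05 -0.23; 0 0 -0.05 -0.29; 0 0 -0.05 -0.34; 0 0 -0.05 -0.4; 0 0 -0.05 -0.45",
)

```text
time: 11.45
tcp_pos: [0.497, 0.1196, 0.1502]
ee_rot: [3.141, 0.001, 2.831]
contact_force: [-0.1, 0.5, -0.3]
width: 0.0347
grasp_force: 0.0
```

move_arm(
  commands="0 0 0 -0.05; 0 0 0 -0.11; 0 0 0 -0.17; 0 0 0 -0.23; 0 0 0 -0.29; 0 0 0 -0.34; 0 0 0 -0.4; 0 0 0 -0.45",
)

```text
time: 12.45
tcp_pos: [0.497, 0.1197, 0.1502]
ee_rot: [-3.141, 0.0, -2.039]
contact_force: [-0.4, -0.4, 0.4]
width: 0.0342
grasp_force: 0.0
```

```bash
python3 - <<'E'
from gm import *
c=cap('wrist'); gauge(c)
delta([.4964,.1086,.029],YAW+np.pi)
E
```

```text
fence 4216 [496.  108.7 121.8  20.2  80.7] z [0.0648 0.0666]
delta [ 0.0256 -0.0109  0.303 ] turn -0.09612852908341582 tcp [0.497  0.1197 0.1502] [-3.1411e+00  4.0000e-04 -2.0309e+00] j [ 0.19 -0.22  1.88  0.    1.49 -2.5 ]
```

move_arm(
  commands="0.01 -0.005 0 -0.05; 0.026 -0.011 0.05 -0.096; 0.026 -0.011 0.1 -0.096; 0.026 -0.011 0.16 -0.096; 0.026 -0.011 0.21 -0.096; 0.026 -0.011 0.25 -0.096; 0.026 -0.011 0.285 -0.096; 0.026 -0.011 0.303 -0.096",
)

```text
time: 13.5
tcp_pos: [0.496, 0.1084, 0.0275]
ee_rot: [3.141, -0.0, -1.743]
contact_force: [0.3, 0.8, -0.7]
width: 0.0344
grasp_force: 0.0
```

move_arm(
  commands="0 0 0 0; 0 0 0 0; 0 0 0 0; 0 0 0 0; 0 0 0 0; 0 0 0 0; 0 0 -0.02 0; 0 0 -0.04 0",
  hand=0,
)

```text
time: 14.5
tcp_pos: [0.4959, 0.1083, 0.0444]
ee_rot: [3.141, -0.0, -1.743]
contact_force: [-0.4, 0.3, -4.4]
width: 0.02
grasp_force: 30.0
```

```bash
python3 - <<'E'
from gm import *
o=r.get_obs(); print(o['contact_force'].round(1)); t=o['tcp_pos']; 
h=np.array([-ex[1],ex[0],0])
# approach: gauge fence target table x=-.055; level gauge above slot
g=tab(-.055,0,0)
print('slot pt',g.round(4)); delta(t+[0,0,.2]); delta([g[0],g[1],.32],YAW)
E
```

```text
[-0.4  0.3 -4.4]
slot pt [ 0.4574 -0.0342  0.1705]
delta [ 1.e-04  3.e-04 -5.e-01] turn None tcp [0.4959 0.1083 0.0444] [ 3.1410e+00 -2.0000e-04 -1.7428e+00] j [ 0.16 -0.15  1.99  0.    1.3  -2.8 ]
delta [ 0.3676  0.0344 -0.6888] turn 0.9955818760932125 tcp [0.4959 0.1083 0.0444] [ 3.1410e+00 -2.0000e-04 -1.7428e+00] j [ 0.16 -0.15  1.99  0.    1.3  -2.8 ]
```

move_arm(
  commands="0 0 -0.1 0; 0 0 -0.2 0; 0 0 -0.32 0; 0 0 -0.44 0.05; 0 0 -0.54 0.11; 0 0 -0.6 0.17; 0 0 -0.64 0.23; 0 0 -0.64 0.29",
)

```text
time: 15.5
tcp_pos: [0.4963, 0.1084, 0.3021]
ee_rot: [-3.141, 0.002, -2.656]
contact_force: [0.1, 0.5, -5.2]
width: 0.02
grasp_force: 30.0
```

move_arm(
  commands="0 0 0 0.05; 0 0 0 0.11; 0 0 0 0.17; 0 0 0 0.23; 0 0 0 0.29; 0 0 0 0.35; 0 0 0 0.41; 0 0 0 0.46",
)

```text
time: 16.5
tcp_pos: [0.496, 0.1084, 0.3005]
ee_rot: [3.142, 0.0, 2.182]
contact_force: [-0.1, 0.8, -4.1]
width: 0.0198
grasp_force: 30.0
```

```bash
python3 - <<'E'
from gm import *
g=tab(-.055,0,0); delta([g[0],g[1],.30],YAW)
E
```

```text
delta [-0.2363 -0.2837  0.0013] turn 0.24503516458998778 tcp [0.496  0.1084 0.3005] [3.1415 0.     2.1825] j [ 0.16 -0.26  1.67 -0.    1.73 -0.45]
```

```bash
cat > place.py <<'E'
from meas import *
def P(y,z,x=-.055): return tab(x,y-.0005,z)-[0,0,.019]
E
python3 - <<'E'
from place import *
delta(P(-.0235,.0605)+[0,0,.08],YAW); delta(P(-.0235,.0605)+[0,0,.015],YAW)
E
```

```text
delta [-0.2192 -0.2671  0.0116] turn 0.24503516458998778 tcp [0.496  0.1084 0.3005] [3.1415 0.     2.1825] j [ 0.16 -0.26  1.67 -0.    1.73 -0.45]
delta [-0.2192 -0.2672  0.1741] turn 0.24503516458998778 tcp [0.496  0.1084 0.3005] [3.1415 0.     2.1825] j [ 0.16 -0.26  1.67 -0.    1.73 -0.45]
```

move_arm(
  commands="-0.02 -0.03 0 0.05; -0.05 -0.07 0 0.11; -0.09 -0.12 0 0.17; -0.13 -0.17 0 0.22; -0.18 -0.22 0 0.245; -0.219 -0.267 0.01 0.245; -0.219 -0.267 0.06 0.245; -0.219 -0.267 0.12 0.245",
)

```text
time: 17.5
tcp_pos: [0.4597, -0.0246, 0.2514]
ee_rot: [3.141, -0.0, 1.418]
contact_force: [0.1, 0.5, -3.1]
width: 0.0197
grasp_force: 30.0
```

```bash
python3 - <<'E'
from place import *
o=r.get_obs(); 
for y,z in ((-.0235,.0605),(-.0161,.0531),(-.0114,.0477),(-.0086,.0439)): delta(P(y,z),YAW)
c=cap('side'); u,v=map(int,pix(c,o['tcp_pos'])); cv2.imwrite('pics/s4.png',cv2.resize(c['color'][v-60:v+60,u-80:u+80],None,fx=4,fy=4))
PP=cloud(c).reshape(-1,3); L=totab(PP[np.isfinite(PP).all(1)]); m=(abs(L[:,0]+.055)<.016)&(abs(L[:,1])<.11)&(L[:,2]>.008)&(L[:,2]<.2)
W=L[m]; Wd=O+W[:,:1]*ex+W[:,1:2]*ey+W[:,2:]*n; h=np.array([-ex[1],ex[0],0]); b=(Wd-o['tcp_pos'])@h
for lo in np.arange(-.08,.08,.01):
    k=(b>=lo)&(b<lo+.01)
    if k.sum()>2: print(lo.round(2),(Wd[k,2].min()-o['tcp_pos'][2]).round(3),(Wd[k,2].max()-o['tcp_pos'][2]).round(3))
E
```

```text
delta [-0.0007 -0.0022  0.0887] turn 0.0017233421493558516 tcp [ 0.4597 -0.0246  0.2514] [ 3.1412e+00 -2.0000e-04  1.4181e+00] j [-0.11 -0.37  1.83  0.    1.68  0.04]
delta [ 0.0061 -0.0021  0.114 ] turn 0.0017233421493558516 tcp [ 0.4597 -0.0246  0.2514] [ 3.1412e+00 -2.0000e-04  1.4181e+00] j [-0.11 -0.37  1.83  0.    1.68  0.04]
delta [ 0.0095 -0.0021  0.1316] turn 0.0017233421493558516 tcp [ 0.4597 -0.0246  0.2514] [ 3.1412e+00 -2.0000e-04  1.4181e+00] j [-0.11 -0.37  1.83  0.    1.68  0.04]
delta [ 0.0108 -0.0021  0.1433] turn 0.0017233421493558516 tcp [ 0.4597 -0.0246  0.2514] [ 3.1412e+00 -2.0000e-04  1.4181e+00] j [-0.11 -0.37  1.83  0.    1.68  0.04]
-0.06 -0.007 0.037
-0.05 -0.008 0.039
-0.04 -0.006 0.039
-0.03 -0.007 0.09
-0.02 -0.006 0.095
-0.01 -0.008 0.098
-0.0 -0.009 0.104
0.01 -0.008 0.128
0.02 -0.007 0.132
0.03 -0.008 0.11
0.04 -0.007 0.04
0.05 -0.008 0.039
0.06 -0.015 0.038
```

View pics/s4.png

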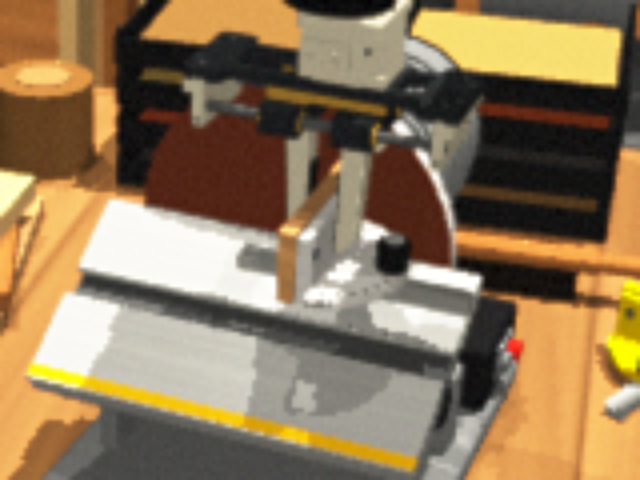

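The gauge is level over the slot, its wood (290,260) facing the far end and the knob (393,252) towards the robot. Now I press it in along the pivot path.

move_arm(
  commands="0 -0.002 0.03 0.002; 0 -0.002 0.06 0.002; 0 -0.002 0.088 0.002; 0.003 -0.002 0.102 0.002; 0.006 -0.002 0.115 0.002; 0.008 -0.002 0.125 0.002; 0.01 -0.002 0.134 0.002; 0.011 -0.002 0.144 0.002",
)

```text
time: 18.55
tcp_pos: [0.4601, -0.0197, 0.1957]
ee_rot: [3.14, -0.001, 1.413]
contact_force: [-1.9, 7.8, 6.6]
width: 0.0199
grasp_force: 30.0
```

```bash
cat > gt.py <<'E'
from meas import *
def fit(c,x0=-.055,dump=True):
    o=r.get_obs(); t=o['tcp_pos']; print('P table',totab(t+[0,0,.019]).round(4),'F',o['contact_force'].round(1),'w',o['width'].round(4))
    PP=cloud(c).reshape(-1,3); L=totab(PP[np.isfinite(PP).all(1)]); m=(abs(L[:,0]-x0)<.014)&(abs(L[:,1])<.08)&(L[:,2]>.006)&(L[:,2]<.12); L=L[m]
    for lo in np.arange(-.08,.08,.01):
        k=L[(L[:,1]>=lo)&(L[:,1]<lo+.01)]
        if len(k)>2: print(lo.round(2),len(k),k[:,2].min().round(3),k[:,2].max().round(3),'x',k[:,0].mean().round(3))
E
python3 - <<'E'
from gt import *
from place import P
fit(cap('side'))
for y,z in ((-.0086,.0434),(-.0034,.0383),(0,.0340)): delta(P(y,z),YAW)
E
```

```text
Traceback (most recent call last):
  File "gt.py", line 3, in fit
    o=r.get_obs(); t=o['tcp_pos']; print('P table',totab(t+[0,0,.019]).round(4),'F',o['contact_force'].round(1),'w',o['width'].round(4))
                                                                                                                    ^^^^^^^^^^^^^^^^
AttributeError: 'float' object has no attribute 'round'
```

```bash
sed -i "s/o\['width'\].round(4)/round(o['width'],4)/" gt.py
python3 - <<'E'
from gt import *
from place import P
fit(cap('side'))
for y,z in ((-.0086,.0434),(-.0034,.0383),(0,.0340)): delta(P(y,z),YAW)
E
```

```text
P table [-0.0547 -0.0092  0.0453] F [-0.3  6.8  1.5] w 0.0199
-0.06 10 0.006 0.112 x -0.048
-0.05 19 0.011 0.12 x -0.047
-0.04 29 0.055 0.12 x -0.047
-0.03 38 0.058 0.119 x -0.052
-0.02 37 0.058 0.079 x -0.054
-0.01 34 0.019 0.07 x -0.058
-0.0 41 0.022 0.072 x -0.06
0.01 40 0.023 0.076 x -0.06
0.02 44 0.026 0.077 x -0.06
0.03 40 0.032 0.08 x -0.059
0.04 48 0.032 0.083 x -0.06
0.05 79 0.031 0.081 x -0.055
0.06 17 0.029 0.048 x -0.054
delta [-0.0021 -0.0008  0.0041] turn 3.112149756259915e-05 tcp [ 0.46   -0.0197  0.1953] [ 3.1405e+00 -1.4000e-03  1.4128e+00] j [-0.1  -0.36  1.91  0.    1.59  0.06]
delta [ 0.0027 -0.0008  0.0217] turn 3.112149756259915e-05 tcp [ 0.46   -0.0197  0.1953] [ 3.1405e+00 -1.4000e-03  1.4128e+00] j [-0.1  -0.36  1.91  0.    1.59  0.06]
delta [ 0.0047 -0.0008  0.0353] turn 3.112149756259915e-05 tcp [ 0.46   -0.0197  0.1953] [ 3.1405e+00 -1.4000e-03  1.4128e+00] j [-0.1  -0.36  1.91  0.    1.59  0.06]
```

move_arm(
  commands="-0.004 0 0.002 0; -0.005 0 0.006 0; -0.003 0 0.012 0; -0.001 0 0.018 0; 0.001 0 0.023 0; 0.002 0 0.028 0; 0.003 0 0.032 0; 0.004 0 0.034 0",
)

```text
time: 19.65
tcp_pos: [0.4605, -0.0187, 0.1869]
ee_rot: [3.137, -0.0, 1.412]
contact_force: [-22.6, 1.7, 51.3]
width: 0.0199
grasp_force: 33.2
```

```bash
python3 - <<'E'
from gt import *
from place import P
fit(cap('side'))
for y,z in ((0,.0340),): delta(P(y,z),YAW)
E
```

```text
P table [-0.0543 -0.0041  0.0385] F [-19.2   2.5  47.8] w 0.0199
-0.05 14 0.051 0.11 x -0.046
-0.04 25 0.055 0.119 x -0.047
-0.03 38 0.056 0.12 x -0.048
-0.02 45 0.053 0.12 x -0.054
-0.01 35 0.045 0.069 x -0.058
-0.0 42 0.019 0.069 x -0.059
0.01 37 0.021 0.071 x -0.06
0.02 42 0.02 0.071 x -0.059
0.03 41 0.023 0.073 x -0.059
0.04 46 0.025 0.074 x -0.06
0.05 65 0.023 0.077 x -0.058
0.06 53 0.019 0.069 x -0.053
delta [ 0.0021 -0.0018  0.0141] turn -0.00012017152202387307 tcp [ 0.4605 -0.0187  0.1868] [ 3.1368e+00 -2.0000e-04  1.4123e+00] j [-0.1  -0.36  1.93 -0.    1.57  0.06]
```

move_arm(
  commands="0.002 0 -0.004 0; 0.002 0 -0.006 0; 0.002 0 -0.006 0; 0.002 0 -0.006 0; 0.002 0 -0.006 0; 0.002 0 -0.006 0; 0.002 0 -0.006 0; 0.002 0 -0.006 0",
  hand=0.37,
)

```text
time: 20.7
tcp_pos: [0.4619, -0.018, 0.186]
ee_rot: [3.135, -0.001, 1.412]
contact_force: [9.1, 0.9, 11.9]
width: 0.0344
grasp_force: 5.7
```

```bash
python3 - <<'E'
from gt import *
fit(cap('side'))
E
```

```text
P table [-0.0531 -0.0028  0.0382] F [ 9.5  0.5 11.7] w 0.0343
-0.05 9 0.049 0.057 x -0.054
-0.04 16 0.051 0.062 x -0.054
-0.03 17 0.054 0.062 x -0.056
-0.02 27 0.054 0.12 x -0.057
-0.01 33 0.026 0.067 x -0.06
-0.0 36 0.019 0.067 x -0.06
0.01 39 0.022 0.07 x -0.06
0.02 35 0.022 0.072 x -0.061
0.03 41 0.026 0.074 x -0.061
0.04 40 0.029 0.077 x -0.06
0.05 69 0.027 0.079 x -0.059
0.06 47 0.026 0.061 x -0.055
```

move_arm(
  commands="0 0 -0.01 0; 0 0 -0.02 0; 0 0 -0.03 0; 0 0 -0.045 0; 0 0 -0.07 0; 0 0 -0.12 0; 0 0 -0.2 0; 0 0 -0.3 0",
)

```text
time: 21.75
tcp_pos: [0.4598, -0.018, 0.3054]
ee_rot: [-3.142, -0.0, 1.412]
contact_force: [0.4, -0.0, -0.6]
width: 0.0343
grasp_force: 0.0
```

```bash
python3 - <<'E'
from gt import *
c=cap('side'); fit(c)
cv2.imwrite('pics/s5.png',np.vstack([cv2.resize(c['color'][130:270,240:410],(680,560))]))
w=cap('wrist'); np.savez('w5.npz',**w); PP=cloud(w).reshape(-1,3); L=totab(PP[np.isfinite(PP).all(1)]); L=L[(abs(L[:,0]+.05)<.2)&(abs(L[:,1])<.075)]
s=L[abs(L[:,2])<.004]; print('surf',np.median(s[:,2]))
f=L[(L[:,2]>.042)&(L[:,2]<.09)]
for lo in np.arange(-.08,.08,.02):
    k=f[(f[:,1]>=lo)&(f[:,1]<lo+.02)]
    if len(k)>2: print(lo.round(2),len(k),'z',np.percentile(k[:,2],98).round(4),'x',np.percentile(k[:,0],[3,97]).round(4))
print('y',np.percentile(f[:,1],[.5,99.5]))
# bar top profile
for lo in np.arange(-.2,.06,.02):
    k=L[(L[:,0]>=lo)&(L[:,0]<lo+.02)&(abs(L[:,1])<.006)]
    if len(k): print('bar',lo.round(2),np.median(k[:,2]).round(4))
E
```

```text
P table [-0.0543 -0.0657  0.1465] F [-1.6  1.   4.9] w 0.0344
-0.04 32 0.029 0.081 x -0.061
-0.03 45 0.028 0.08 x -0.061
-0.02 41 0.029 0.079 x -0.06
-0.01 44 0.025 0.076 x -0.061
-0.0 44 0.022 0.073 x -0.061
0.01 45 0.021 0.073 x -0.06
0.02 47 0.019 0.072 x -0.059
0.03 50 0.011 0.066 x -0.061
0.04 45 0.009 0.064 x -0.06
0.05 43 0.01 0.063 x -0.06
0.06 48 0.008 0.059 x -0.061
0.07 59 0.006 0.057 x -0.058
surf -0.0006100001177599844
-0.06 144 z 0.0602 x [-0.0584 -0.0467]
-0.04 921 z 0.08 x [-0.0659 -0.0468]
-0.02 711 z 0.0762 x [-0.0655 -0.0468]
0.0 948 z 0.0711 x [-0.1143 -0.0471]
0.02 743 z 0.0663 x [-0.113  -0.0465]
0.04 530 z 0.0615 x [-0.065  -0.0459]
0.06 348 z 0.0568 x [-0.0651 -0.0464]
y [-0.04383264  0.0737841 ]
bar -0.18 0.0126
bar -0.16 0.0063
bar -0.14 -0.0125
bar -0.12 0.0256
bar -0.1 0.0254
bar -0.08 0.0266
bar -0.06 0.0704
bar -0.04 -0.0125
bar -0.02 -0.0124
bar -0.0 -0.013
bar 0.02 -0.0131
bar 0.04 -0.0132
```

View pics/s5.png

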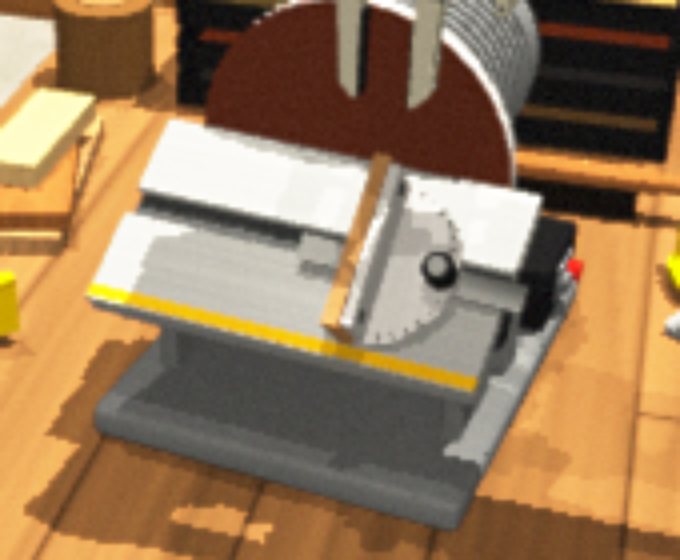

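The gauge missed: its bar lies across the slot's downhill lip and leans about 13° too far downhill. The nose is at (318,250) and the downhill fence end rests on the table at (340,330). Before mending it, I'll measure the bar against the slot.

```bash
python3 - <<'E'
from gt import *
w=dict(np.load('w5.npz')); w['f']=float(w['f']); print('cam tab',totab(w['T'][:3,3]).round(3))
L=totab(cloud(w)); M=L.reshape(-1,3); M=M[np.isfinite(M).all(1)]
for a,b in ((.03,.08),(.08,.14)):
    k=M[(M[:,0]>a)&(M[:,0]<b)&(abs(M[:,1])<.03)]
    e=k[k[:,2]<-.008]; print('floor y',np.percentile(e[:,1],[1,99]).round(4), 'surf gap', k[(k[:,2]>-.003)&(k[:,1]<0)][:,1].max().round(4),k[(k[:,2]>-.003)&(k[:,1]>0)][:,1].min().round(4))
for a,b in ((-.04,-.02),(-.02,.0),(-.16,-.13),(-.18,-.16)):
    k=M[(M[:,0]>a)&(M[:,0]<b)&(abs(M[:,1])<.04)&(M[:,2]>.004)&(M[:,2]<.03)]
    if len(k)>5:
        q=np.polyfit(k[:,1],k[:,2],1); print('bar',a,len(k),'y',np.percentile(k[:,1],[2,98]).round(4),'z',np.percentile(k[:,2],[2,50,98]).round(4),'x',k[:,0].min().round(4),k[:,0].max().round(4))
p=M[(M[:,2]>.055)&(M[:,0]>-.07)&(M[:,0]<-.044)&(abs(M[:,1])<.1)]; print('top y',np.percentile(p[:,1],[.3,99.7]).round(4)); q=M[(M[:,2]>.01)&(M[:,0]>-.07)&(M[:,0]<-.044)&(M[:,1]<.1)&(M[:,1]>-.1)]; print('ends',q[q[:,1].argmin()].round(4),q[q[:,1].argmax()].round(4))
E
```

```text
cam tab [-0.055 -0.069  0.314]
floor y [-0.0084  0.0122] surf gap -0.0103 0.0106
floor y [-0.0076  0.0122] surf gap -0.0104 0.0109
bar -0.04 517 y [0.0018 0.0215] z [0.0067 0.0127 0.0155] x -0.0396 -0.02
bar -0.02 512 y [0.0016 0.0211] z [0.0073 0.0126 0.0156] x -0.02 -0.0
bar -0.16 803 y [0.0023 0.0223] z [0.0057 0.0127 0.0156] x -0.1599 -0.13
bar -0.18 104 y [0.0028 0.0225] z [0.0075 0.0128 0.0149] x -0.1641 -0.16
top y [-0.0928  0.0644]
ends [-0.0442 -0.0978  0.0145] [-0.0553  0.0873  0.0484]
```

```bash
python3 - <<'E'
from gt import *
def T(y,z): return tab(-.055,y,z)-[0,0,.019]
for y,z in ((.0205,.0496),): delta(T(y,z),YAW)
t0=T(.0205,.0496); R=Rot.from_euler('xyz',[np.pi,0,YAW]).as_matrix()
for y,z in ((.0205,.0576),(.0117,.0566),(.0117,.0502),(.0083,.0468),(.0037,.0418),(0,.0375)): print((R.T@(T(y,z)-t0)/.4).round(4))
E
```

```text
delta [ 0.0653 -0.0042  0.3121] turn -0.00013397871536678736 tcp [ 0.4608 -0.0181  0.309 ] [ 3.1353e+00 -4.0000e-04  1.4123e+00] j [-0.09 -0.37  1.74 -0.    1.77  0.06]
[ 0.01   -0.     -0.0173]
[-0.0103 -0.     -0.0262]
[-0.0183 -0.     -0.0123]
[-0.0299 -0.     -0.0092]
[-0.0461 -0.     -0.0041]
[-0.0595 -0.      0.0005]
```

move_arm(
  commands="0.03 -0.002 0.05 0; 0.065 -0.004 0.11 0; 0.065 -0.004 0.17 0; 0.065 -0.004 0.21 0; 0.065 -0.004 0.25 0; 0.065 -0.004 0.28 0; 0.065 -0.004 0.3 0; 0.065 -0.004 0.312 0",
)

```text
time: 22.85
tcp_pos: [0.4626, 0.0079, 0.1784]
ee_rot: [3.142, -0.0, 1.412]
contact_force: [0.6, 0.0, -0.1]
width: 0.0341
grasp_force: 0.0
```

move_arm(
  commands="0 0 0 0; 0 0 0 0; 0 0 0 0; 0 0 0 0; 0 0 0 0; 0 0 0 0; 0 0 0 0; 0 0 0 0",
  hand=0,
)

```text
time: 23.85
tcp_pos: [0.4627, 0.0079, 0.179]
ee_rot: [3.141, -0.0, 1.412]
contact_force: [1.6, 1.5, 5.6]
width: 0.0198
grasp_force: 30.0
```

```bash
python3 - <<'E'
from gt import *
fit(cap('side'))
def T(y,z): return tab(-.055,y,z)-[0,0,.019]
for y,z in ((.0205,.0576),(.0117,.0566),(.0117,.0502),(.0083,.0468),(.0037,.0418),(0,.0375)): delta(T(y,z),YAW)
E
```

```text
P table [-0.0563  0.023   0.045 ] F [1.4 0.4 5.7] w 0.0195
-0.02 13 0.073 0.119 x -0.046
-0.01 32 0.065 0.117 x -0.049
-0.0 48 0.064 0.119 x -0.052
0.01 43 0.06 0.084 x -0.054
0.02 43 0.051 0.069 x -0.056
0.03 47 0.015 0.066 x -0.061
0.04 42 0.013 0.064 x -0.061
0.05 45 0.011 0.063 x -0.06
0.06 45 0.007 0.06 x -0.061
0.07 62 0.007 0.058 x -0.058
delta [ 0.0104  0.0033 -0.0303] turn -0.0001409119489163576 tcp [0.4627 0.0079 0.179 ] [ 3.1410e+00 -1.0000e-04  1.4122e+00] j [-0.04 -0.35  1.93  0.    1.56  0.12]
delta [-0.0099  0.0033 -0.0391] turn -0.0001409119489163576 tcp [0.4627 0.0079 0.179 ] [ 3.1410e+00 -1.0000e-04  1.4122e+00] j [-0.04 -0.35  1.93  0.    1.56  0.12]
delta [-0.0179  0.0033 -0.0253] turn -0.0001409119489163576 tcp [0.4627 0.0079 0.179 ] [ 3.1410e+00 -1.0000e-04  1.4122e+00] j [-0.04 -0.35  1.93  0.    1.56  0.12]
delta [-0.0295  0.0033 -0.0222] turn -0.0001409119489163576 tcp [0.4627 0.0079 0.179 ] [ 3.1410e+00 -1.0000e-04  1.4122e+00] j [-0.04 -0.35  1.93  0.    1.56  0.12]
delta [-0.0457  0.0033 -0.0171] turn -0.0001409119489163576 tcp [0.4627 0.0079 0.179 ] [ 3.1410e+00 -1.0000e-04  1.4122e+00] j [-0.04 -0.35  1.93  0.    1.56  0.12]
delta [-0.0591  0.0033 -0.0124] turn -0.0001409119489163576 tcp [0.4627 0.0079 0.179 ] [ 3.1410e+00 -1.0000e-04  1.4122e+00] j [-0.04 -0.35  1.93  0.    1.56  0.12]
```

move_arm(
  commands="0.005 0 -0.009 0; 0.01 0 -0.018 0; 0 0 -0.024 0; -0.01 0 -0.029 0; -0.01 0 -0.029 0; -0.014 0 -0.02 0; -0.019 0 -0.012 0; -0.019 0 -0.012 0",
)

```text
time: 24.9
tcp_pos: [0.4613, 0.0004, 0.1833]
ee_rot: [-3.141, -0.0, 1.412]
contact_force: [-0.4, 0.2, -3.0]
width: 0.0199
grasp_force: 30.0
```

```bash
python3 - <<'E'
from gt import *
fit(cap('side'))
w=cap('wrist');M=totab(cloud(w)).reshape(-1,3); M=M[np.isfinite(M).all(1)]
for a,b in ((-.04,-.02),(-.02,.0),(-.16,-.13),(-.18,-.16)):
    k=M[(M[:,0]>a)&(M[:,0]<b)&(abs(M[:,1])<.04)&(M[:,2]>.004)&(M[:,2]<.03)]
    if len(k)>5: print('bar',a,len(k),'y',np.percentile(k[:,1],[2,98]).round(4),'z',np.percentile(k[:,2],[2,50,98]).round(4))
E
```

```text
P table [-0.0565  0.0141  0.0449] F [-0.4  0.3 -4.3] w 0.0198
-0.03 9 0.075 0.117 x -0.046
-0.02 29 0.068 0.105 x -0.05
-0.01 47 0.063 0.111 x -0.051
-0.0 46 0.062 0.088 x -0.053
0.01 37 0.05 0.071 x -0.056
0.02 47 0.014 0.067 x -0.06
0.03 44 0.011 0.066 x -0.06
0.04 46 0.006 0.062 x -0.061
0.05 44 0.01 0.058 x -0.06
0.06 59 0.006 0.059 x -0.059
0.07 27 0.024 0.055 x -0.055
bar -0.02 244 y [0.0101 0.0134] z [0.0093 0.0109 0.0124]
bar -0.16 1028 y [-0.0047  0.0139] z [0.0098 0.0121 0.0155]
bar -0.18 277 y [-0.0062  0.0136] z [0.0087 0.0127 0.0154]
```

move_arm(
  commands="-0.003 0 -0.001 0; -0.007 0 0 0; -0.013 0 0.002 0; -0.017 0 0.003 0; -0.021 0 0.005 0; -0.025 0 0.006 0; -0.028 0 0.007 0; -0.028 0 0.007 0",
)

```text
time: 26.0
tcp_pos: [0.4597, -0.0103, 0.181]
ee_rot: [3.141, -0.001, 1.412]
contact_force: [-0.8, 5.2, -0.4]
width: 0.02
grasp_force: 30.0
```

```bash
cat > st.py <<'E'
from gt import *
def bars():
    w=cap('wrist');M=totab(cloud(w)).reshape(-1,3); M=M[np.isfinite(M).all(1)]
    for a,b in ((-.04,-.02),(-.02,.0),(-.16,-.13),(-.18,-.16)):
        k=M[(M[:,0]>a)&(M[:,0]<b)&(abs(M[:,1])<.009)]
        if len(k)>5: print('bar',a,len(k),'z',np.percentile(k[:,2],[2,50,98]).round(4))
    return w
E
python3 - <<'E'
from st import *
fit(cap('side')); bars()
E
```

```text
P table [-0.0564  0.0059  0.0376] F [-0.4  4.9 -0.3] w 0.0199
-0.04 11 0.062 0.109 x -0.047
-0.03 31 0.059 0.115 x -0.05
-0.02 38 0.058 0.118 x -0.05
-0.01 51 0.056 0.12 x -0.053
-0.0 42 0.043 0.118 x -0.056
0.01 36 0.013 0.061 x -0.059
0.02 47 0.009 0.061 x -0.061
0.03 40 0.007 0.06 x -0.06
0.04 44 0.008 0.059 x -0.06
0.05 48 0.007 0.055 x -0.061
0.06 57 0.007 0.054 x -0.056
bar -0.04 5799 z [0.0547 0.1265 0.1327]
bar -0.02 2191 z [0.0048 0.1223 0.1322]
bar -0.16 2485 z [0.0045 0.1074 0.1181]
bar -0.18 235 z [0.0007 0.006  0.0079]
```

The bar is in the mouth and about 7 mm deep. I'll finish the press.

move_arm(
  commands="-0.003 0 0.001 0; -0.006 0 0.002 0; -0.009 0 0.004 0; -0.012 0 0.005 0; -0.012 0 0.006 0; -0.012 0 0.007 0; -0.012 0 0.007 0; -0.012 0 0.007 0",
)

```text
time: 27.1
tcp_pos: [0.459, -0.0154, 0.1789]
ee_rot: [3.141, -0.0, 1.412]
contact_force: [-3.0, 3.5, 10.3]
width: 0.0197
grasp_force: 30.0
```

```bash
python3 - <<'E'
from st import *
fit(cap('side')); bars()
E
```

```text
P table [-0.0563  0.0025  0.0331] F [-3.5  3.3  9.9] w 0.0201
-0.05 3 0.091 0.097 x -0.045
-0.04 13 0.058 0.107 x -0.047
-0.03 40 0.055 0.12 x -0.05
-0.02 65 0.052 0.12 x -0.052
-0.01 43 0.049 0.119 x -0.052
-0.0 36 0.039 0.059 x -0.059
0.01 43 0.011 0.059 x -0.06
0.02 40 0.011 0.058 x -0.06
0.03 42 0.007 0.056 x -0.06
0.04 41 0.008 0.055 x -0.061
0.05 44 0.006 0.056 x -0.061
0.06 63 0.006 0.055 x -0.057
bar -0.04 4106 z [0.0417 0.1183 0.1254]
bar -0.02 1213 z [0.001  0.0029 0.1246]
bar -0.16 2525 z [0.0009 0.0032 0.1135]
bar -0.18 217 z [0.0007 0.0022 0.0037]
```

move_arm(
  commands="0 0 0 0; 0 0 0 0; 0 0 0 0; 0 0 0 0; 0 0 -0.03 0; 0 0 -0.09 0; 0 0 -0.16 0; 0 0 -0.25 0",
  hand=0.37,
)

```text
time: 28.2
tcp_pos: [0.4586, -0.0154, 0.2793]
ee_rot: [-3.141, 0.0, 1.412]
contact_force: [0.1, -0.5, -0.2]
width: 0.0343
grasp_force: 0.0
```

```bash
cat > chk.py <<'E'
from gt import *
def chk():
    w=cap('wrist');M=totab(cloud(w)).reshape(-1,3); M=M[np.isfinite(M).all(1)]; 
    s=M[(abs(M[:,2])<.004)&(abs(M[:,1]-.04)<.03)&(M[:,0]>.03)&(M[:,0]<.14)]; s0=np.median(s[:,2]); print('surf',s0.round(4))
    for a,b in ((-.04,-.02),(-.02,.0),(-.15,-.13),(-.16,-.15),(-.18,-.16)):
        k=M[(M[:,0]>a)&(M[:,0]<b)&(abs(M[:,1])<.007)&(M[:,2]<.03)]
        if len(k)>5: print('bar',a,len(k),'z',(np.percentile(k[:,2],[5,50,95])-s0).round(4))
    k=M[(M[:,0]>-.05)&(M[:,0]<.05)&(abs(M[:,1])<.006)&(M[:,2]>-.006)&(M[:,2]<.01)]; print('nose x',np.percentile(k[:,0],99))
    f=M[(M[:,2]>.042)&(M[:,2]<.09)&(M[:,0]>-.07)&(M[:,0]<-.04)]
    for lo in np.arange(-.08,.08,.02):
        k=f[(f[:,1]>=lo)&(f[:,1]<lo+.02)]
        if len(k)>9: print(lo.round(2),len(k),'z',(np.percentile(k[:,2],97)-s0).round(4),'x',np.percentile(k[:,0],[3,97]).round(4))
    print('y',np.percentile(f[:,1],[.5,99.5])); return w
E
python3 -c "
from chk import *
chk()"
```

```text
surf -0.0006
bar -0.04 397 z [-0.0014 -0.0004  0.0008]
bar -0.02 400 z [-0.0014 -0.0004  0.0009]
bar -0.15 404 z [-0.0014 -0.0004  0.0006]
bar -0.16 201 z [-0.0015 -0.0004  0.0008]
bar -0.18 81 z [-0.0013 -0.0004  0.0006]
nose x 0.00338324610138969
-0.08 36 z 0.0549 x [-0.0572 -0.0464]
-0.06 879 z 0.0548 x [-0.065  -0.0463]
-0.04 881 z 0.0545 x [-0.0654 -0.0461]
-0.02 834 z 0.0542 x [-0.0656 -0.0465]
0.0 798 z 0.0541 x [-0.0658 -0.0463]
0.02 740 z 0.0538 x [-0.0653 -0.0462]
0.04 686 z 0.0536 x [-0.0655 -0.0467]
0.06 118 z 0.0533 x [-0.0623 -0.0465]
y [-0.11925869  0.06395373]
```

The gauge is home: the bar top sits 0.4 mm below the surface along its whole length, and the nose is at x = +3 mm. Now the stop.

```bash
python3 -c "
from meas import *
delta([.5825,.2648,.20],np.pi/2+np.radians(48.7))"
```

```text
delta [0.7403 0.192  0.2126] turn -0.3210230986530901 tcp [ 0.4595 -0.0155  0.2845] [ 3.1362e+00 -4.0000e-04  1.4122e+00] j [-0.09 -0.37  1.78 -0.    1.73  0.07]
```

move_arm(
  commands="0.12 0.03 0 -0.05; 0.25 0.06 0 -0.1; 0.38 0.1 0 -0.15; 0.5 0.13 0.03 -0.21; 0.62 0.16 0.08 -0.26; 0.74 0.192 0.14 -0.31; 0.74 0.192 0.2 -0.321; 0.74 0.192 0.2 -0.321",
  hand=1,
)

```text
time: 29.25
tcp_pos: [0.5809, 0.2649, 0.1963]
ee_rot: [-3.139, -0.001, 2.421]
contact_force: [0.0, 0.0, 1.2]
width: 0.0923
grasp_force: 0.0
```

```bash
python3 - <<'E'
from meas import *
c=cap('wrist'); P=cloud(c).reshape(-1,3);P=P[np.isfinite(P).all(1)]
Q=P[(np.hypot(P[:,0]-.5825,P[:,1]-.265)<.06)]
for lo,hi in ((.014,.028),(.045,.07)):
    B=Q[(Q[:,2]>lo)&(Q[:,2]<hi)]
    if len(B)>5: print(lo,len(B),np.round(np.array(sum(map(list,[cv2.minAreaRect(B[:,:2].astype(np.float32)*1000)[i] for i in (0,1)]),[])),1),cv2.minAreaRect(B[:,:2].astype(np.float32)*1000)[2],B[:,2].max())
delta([.5825,.2648,.026],np.pi/2+np.radians(48.7))
E
```

```text
0.014 440 [577.8 267.   40.7  39.4] 6.494685649871826 0.02790224479014708
0.045 1111 [582.2 264.4  59.5  12.6] 48.860469818115234 0.06346061183836454
delta [-0.0022  0.0025  0.4303] turn -0.00031010181933395964 tcp [0.5813 0.2647 0.1981] [-3.1409e+00 -3.0000e-04  2.4198e+00] j [ 0.39  0.04  1.55 -0.    1.55 -0.46]
```

move_arm(
  commands="0 0.001 0.06 0; -0.002 0.001 0.15 0; -0.002 0.001 0.23 0; -0.002 0.001 0.3 0; -0.002 0.001 0.35 0; -0.002 0.001 0.39 0; -0.002 0.001 0.42 0; -0.002 0.001 0.43 0",
)

```text
time: 30.3
tcp_pos: [0.5823, 0.2645, 0.0255]
ee_rot: [-3.141, -0.0, 2.421]
contact_force: [-1.1, 0.9, -0.5]
width: 0.0931
grasp_force: 0.0
```

move_arm(
  commands="0 0 0 0; 0 0 0 0; 0 0 0 0; 0 0 0 0; 0 0 0 0; 0 0 0 0; 0 0 0.004 0; 0 0 0.008 0",
  hand=0,
)

```text
time: 31.3
tcp_pos: [0.5827, 0.2645, 0.0259]
ee_rot: [3.141, 0.001, 2.421]
contact_force: [-16.4, -10.1, 42.2]
width: 0.0593
grasp_force: 30.0
```

move_arm(
  commands="0.007 0 -0.004 0; 0.015 0 -0.005 0; 0.023 0 -0.005 0; 0.031 0 -0.004 0; 0.04 0 -0.003 0; 0.048 0 -0.002 0; 0.056 0 0 0; 0.06 0 0.001 0",
)

```text
time: 32.3
tcp_pos: [0.5668, 0.28, 0.0252]
ee_rot: [3.138, 0.005, 2.421]
contact_force: [5.7, -9.7, 21.4]
width: 0.0598
grasp_force: 30.0
```

move_arm(
  commands="0 0 -0.03 0; 0 0 -0.08 0; 0 0 -0.15 0; 0 0 -0.22 0; 0 0 -0.28 0; 0 0 -0.28 0; 0 0 -0.28 0; 0 0 -0.28 0",
)

```text
time: 33.3
tcp_pos: [0.5638, 0.2802, 0.133]
ee_rot: [-3.14, -0.001, 2.421]
contact_force: [0.2, 0.8, -1.5]
width: 0.0597
grasp_force: 30.0
```

```bash
python3 - <<'E'
from meas import *
o=r.get_obs(); t=o['tcp_pos']; print(t.round(4),o['contact_force'].round(1),o['width'])
c=cap('side'); u,v=map(int,pix(c,t)); cv2.imwrite('pics/s6.png',cv2.resize(c['color'][v-40:v+40,u-50:u+50],None,fx=6,fy=6))
R=Rot.from_euler('xyz',o['ee_rot']).as_matrix(); P=cloud(c).reshape(-1,3);P=P[np.isfinite(P).all(1)]; L=(P-t)@R
m=(abs(L[:,1])<.024)&(abs(L[:,0])<.05)&(L[:,2]<.06)&(L[:,2]>-.06); L=L[m]
for lo in np.arange(-.06,.06,.006):
    k=L[(L[:,2]>=lo)&(L[:,2]<lo+.006)]
    if len(k)>1: print('z',lo.round(3),len(k),'x',np.percentile(k[:,0],[5,50,95]).round(4))
E
```

```text
[0.5638 0.2802 0.133 ] [ 0.2  0.8 -1.5] 0.05974233591075594
z -0.042 66 x [-0.0062 -0.0007  0.0044]
z -0.036 47 x [-0.0017  0.0037  0.0056]
z -0.03 36 x [0.0022 0.0036 0.0051]
z -0.024 34 x [0.002  0.0036 0.0047]
z -0.018 33 x [0.0022 0.0034 0.005 ]
z -0.012 36 x [0.0013 0.0031 0.0055]
z -0.006 38 x [0.001  0.0036 0.0078]
z -0.0 57 x [0.0003 0.009  0.0144]
z 0.006 19 x [-0.0031  0.0101  0.0148]
z 0.018 25 x [-0.0115  0.0015  0.0044]
z 0.024 5 x [-0.012   0.0008  0.0021]
```

View pics/s6.png

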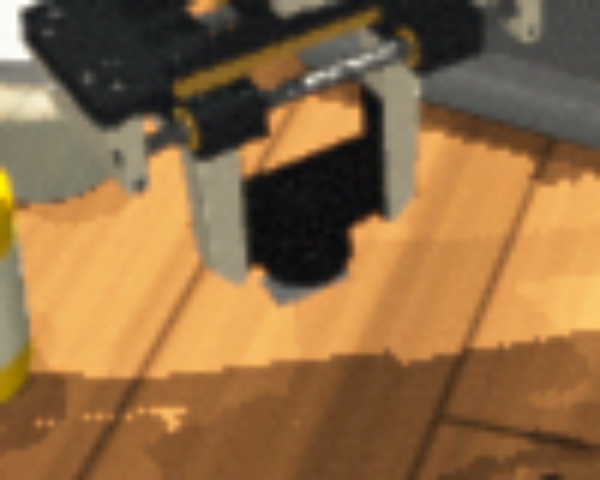

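The stop slid on the bench instead of tipping: its wing is still vertical in the fingers at (310,190), foot at (295,285). I'll tip it by pushing its flange against the table's downhill edge.

```bash
python3 - <<'E'
from meas import *
h=np.array([-ex[1],ex[0],0]); E=tab(.05,.088,0); print(E.round(4))
s=E+h*.031; s[2]=.134; print(s); delta(s,4.45)
E
```

```text
[0.573  0.0245 0.1264]
[0.57792798 0.05515139 0.134     ]
delta [-0.3978 -0.3995 -0.0019] turn -0.645948302439667 tcp [0.5639 0.2802 0.1331] [-3.1402e+00 -7.0000e-04  2.4207e+00] j [ 0.42  0.05  1.65  0.    1.44 -0.43]
```

move_arm(
  commands="-0.02 -0.02 0 -0.05; -0.06 -0.06 0 -0.11; -0.1 -0.1 0 -0.17; -0.14 -0.14 0 -0.23; -0.18 -0.18 0 -0.29; -0.22 -0.22 0 -0.34; -0.26 -0.26 0 -0.4; -0.3 -0.3 0 -0.45",
)

```text
time: 34.35
tcp_pos: [0.575, 0.1103, 0.1336]
ee_rot: [3.141, -0.001, -2.443]
contact_force: [0.3, -0.5, -1.3]
width: 0.06
grasp_force: 30.0
```

```bash
python3 - <<'E'
from meas import *
delta([.5779,.0552,.134],4.45)
E
```

```text
delta [ 0.0829 -0.1101 -0.001 ] turn -0.19413245358916698 tcp [0.575  0.1103 0.1336] [ 3.1411e+00 -8.0000e-04 -2.4431e+00] j [ 0.15 -0.04  1.74 -0.    1.44 -2.12]
```

move_arm(
  commands="0.02 -0.03 0 -0.05; 0.05 -0.07 0 -0.11; 0.083 -0.11 0 -0.17; 0.083 -0.11 0 -0.194; 0.083 -0.11 0 -0.194; 0.083 -0.11 0 -0.194; 0.083 -0.11 0 -0.194; 0.083 -0.11 0 -0.194",
)

```text
time: 35.35
tcp_pos: [0.5777, 0.0561, 0.1342]
ee_rot: [3.142, -0.0, -1.84]
contact_force: [0.4, 0.2, -1.3]
width: 0.0596
grasp_force: 30.0
```

move_arm(
  commands="0.02 0 0 0; 0.03 0 0 0; 0.038 0 -0.003 0; 0.045 0 -0.006 0; 0.052 0 -0.009 0; 0.059 0 -0.012 0; 0.066 0 -0.015 0; 0.071 0 -0.016 0",
)

```text
time: 36.35
tcp_pos: [0.5705, 0.0294, 0.1415]
ee_rot: [-3.141, 0.002, -1.839]
contact_force: [1.5, 10.9, 4.0]
width: 0.0593
grasp_force: 30.0
```

```bash
cat > tilt.py <<'E'
from meas import *
def tilt(name='side',face=1):
    c=cap(name); o=r.get_obs(); t=o['tcp_pos']; print(t.round(4),o['contact_force'].round(1),round(o['width'],4))
    R=Rot.from_euler('xyz',o['ee_rot']).as_matrix(); P=cloud(c).reshape(-1,3);ok=np.isfinite(P).all(1); col=c['color'].reshape(-1,3)[ok].max(1); P=P[ok]; L=(P-t)@R
    m=(abs(L[:,1])<.024)&(abs(L[:,0])<.06)&(L[:,2]<.05)&(L[:,2]>-.05)&(col<75); L=L[m]
    for lo in np.arange(-.05,.05,.006):
        k=L[(L[:,2]>=lo)&(L[:,2]<lo+.006)]
        if len(k)>1: print('z',lo.round(3),len(k),'x',np.percentile(k[:,0],[5,50,95]).round(4))
    return c
E
python3 -c "
from tilt import *
tilt()"
```

```text
[0.5706 0.0292 0.1417] [-0.3  6.4  5.2] 0.0599
z -0.044 12 x [-0.0096 -0.0075 -0.0052]
z -0.038 33 x [-0.0108 -0.0089 -0.0012]
z -0.032 31 x [-0.0115 -0.01   -0.0078]
z -0.026 32 x [-0.0136 -0.011  -0.0085]
z -0.02 27 x [-0.0153 -0.0124 -0.0093]
z -0.014 31 x [-0.0154 -0.0127 -0.0103]
z -0.008 32 x [-0.0264 -0.0141 -0.0114]
z -0.002 40 x [-0.0269 -0.0196 -0.0117]
z 0.004 14 x [-0.0277 -0.0206 -0.0111]
```

The stop now leans about 10° the right way, so I push further.

move_arm(
  commands="0.006 0 -0.002 0; 0.012 0 -0.004 0; 0.018 0 -0.006 0; 0.024 0 -0.008 0; 0.028 0 -0.01 0; 0.031 0 -0.011 0; 0.033 0 -0.012 0; 0.033 0 -0.012 0",
)

```text
time: 37.4
tcp_pos: [0.5674, 0.0172, 0.1464]
ee_rot: [-3.14, 0.003, -1.839]
contact_force: [4.1, 12.2, 2.9]
width: 0.0596
grasp_force: 30.0
```

```bash
python3 -c "
from tilt import *
tilt()"
```

```text
[0.5674 0.0172 0.1464] [ 3.7 11.7  2.8] 0.0597
z -0.044 18 x [-0.0126 -0.0089 -0.0056]
z -0.038 30 x [-0.0126 -0.0104 -0.0059]
z -0.032 33 x [-0.0157 -0.0114 -0.009 ]
z -0.026 27 x [-0.0158 -0.0131 -0.0102]
z -0.02 32 x [-0.0169 -0.0142 -0.0112]
z -0.014 30 x [-0.0182 -0.0162 -0.0139]
z -0.008 42 x [-0.0312 -0.0189 -0.0149]
z -0.002 27 x [-0.0312 -0.0263 -0.0153]
z 0.004 6 x [-0.0258 -0.0212 -0.0135]
```

move_arm(
  commands="-0.02 0 -0.01 0; -0.04 0 -0.03 0.03; -0.04 0 -0.1 0.08; -0.04 0 -0.2 0.14; -0.04 0 -0.25 0.2; -0.04 0 -0.28 0.26; -0.04 0 -0.28 0.32; -0.04 0 -0.28 0.37",
)

```text
time: 38.45
tcp_pos: [0.571, 0.0313, 0.2578]
ee_rot: [-3.141, 0.0, -3.008]
contact_force: [-0.2, -0.8, -2.0]
width: 0.0596
grasp_force: 30.0
```

move_arm(
  commands="0 0 0 0.05; 0 0 0 0.11; 0 0 0 0.17; 0 0 0 0.23; 0 0 0 0.29; 0 0 0 0.35; 0 0 0 0.4; 0 0 0 0.46",
)

```text
time: 39.45
tcp_pos: [0.5709, 0.0313, 0.2576]
ee_rot: [-3.141, 0.0, 1.831]
contact_force: [0.8, -0.9, -1.5]
width: 0.0596
grasp_force: 30.0
```

```bash
python3 -c "
from tilt import *
tilt(); tilt('wrist')
t=tab(.085,0,0); delta([t[0],t[1]+.03,.27],YAW)"
```

```text
[0.571  0.0313 0.2576] [-0.3  0.2 -1. ] 0.06
z -0.044 18 x [-0.006  -0.0028  0.0014]
z -0.038 50 x [-0.0074 -0.0001  0.004 ]
z -0.032 31 x [-0.0025  0.      0.002 ]
z -0.026 32 x [-0.0045 -0.0013  0.0013]
z -0.02 32 x [-0.0042 -0.0019  0.0002]
z -0.014 33 x [-0.006  -0.0038 -0.0014]
z -0.008 29 x [-0.0067 -0.0049 -0.0029]
z -0.002 42 x [-0.009  -0.0024  0.0063]
z 0.004 19 x [-0.0003  0.0034  0.0061]
z 0.01 4 x [0.0037 0.0049 0.0058]
[0.5709 0.0313 0.2576] [ 0.2 -0.1 -0.6] 0.0602
z -0.044 7 x [-0.0066 -0.0056 -0.0038]
z -0.038 3178 x [-0.0086 -0.0027  0.0018]
z -0.032 528 x [0.0007 0.0013 0.002 ]
z -0.026 440 x [-0.0006  0.0001  0.0008]
z -0.02 384 x [-0.0018 -0.0012 -0.0005]
z -0.014 348 x [-0.0031 -0.0024 -0.0018]
z -0.008 328 x [-0.0043 -0.0036 -0.003 ]
z -0.002 920 x [-0.0057 -0.0026  0.0029]
z 0.004 439 x [-0.0018  0.0033  0.0061]
z 0.01 33 x [0.0012 0.0048 0.0056]
delta [-0.1549  0.0221 -0.031 ] turn 0.13424677265653 tcp [0.5709 0.0313 0.2576] [-3.1415e+00  3.0000e-04  1.8344e+00] j [ 0.01 -0.12  1.61 -0.    1.65 -0.25]
```

```bash
cat >> tilt.py <<'E'
h=np.array([-ex[1],ex[0],0])
def TB(y,z,x=.085): return tab(x,y,z)+.0156*h+np.array([0,0,.018])
E
python3 -c "
from tilt import *
for z in (.06,.02,.008,-.006): delta(TB(.0007,z),YAW)
"
```

```text
delta [-0.1218  0.0499  0.0438] turn 0.13424677265653 tcp [0.5709 0.0313 0.2576] [-3.1415e+00  3.0000e-04  1.8344e+00] j [ 0.01 -0.12  1.61 -0.    1.65 -0.25]
delta [-0.1675  0.0294  0.1304] turn 0.13424677265653 tcp [0.5709 0.0313 0.2576] [-3.1415e+00  3.0000e-04  1.8344e+00] j [ 0.01 -0.12  1.61 -0.    1.65 -0.25]
delta [-0.1812  0.0233  0.1563] turn 0.13424677265653 tcp [0.5709 0.0313 0.2576] [-3.1415e+00  3.0000e-04  1.8344e+00] j [ 0.01 -0.12  1.61 -0.    1.65 -0.25]
delta [-0.1971  0.0161  0.1866] turn 0.13424677265653 tcp [0.5709 0.0313 0.2576] [-3.1415e+00  3.0000e-04  1.8344e+00] j [ 0.01 -0.12  1.61 -0.    1.65 -0.25]
```

move_arm(
  commands="-0.06 0.02 0 0.05; -0.11 0.05 0.01 0.1; -0.122 0.05 0.04 0.134; -0.14 0.042 0.08 0.134; -0.155 0.035 0.11 0.134; -0.167 0.029 0.13 0.134; -0.167 0.029 0.13 0.134; -0.167 0.029 0.13 0.134",
)

```text
time: 40.55
tcp_pos: [0.5999, -0.03, 0.206]
ee_rot: [3.141, -0.0, 1.417]
contact_force: [0.4, -0.5, -0.9]
width: 0.0598
grasp_force: 30.0
```

```bash
python3 - <<'E'
from tilt import *
c=tilt('wrist'); L=totab(cloud(c)).reshape(-1,3); L=L[np.isfinite(L).all(1)]
for a,b in ((.02,.05),(.12,.145)):
    k=L[(L[:,0]>a)&(L[:,0]<b)&(abs(L[:,1])<.03)]; e=k[k[:,2]<-.008]
    if len(e)>5: print('floor y',np.percentile(e[:,1],[1,99]).round(4),'gap',k[(k[:,2]>-.003)&(k[:,1]<0)][:,1].max().round(4),k[(k[:,2]>-.003)&(k[:,1]>0.004)][:,1].min().round(4))
for z in (.02,.008,-.006): delta(TB(.0007,z),YAW)
E
```

```text
[ 0.5999 -0.03    0.2061] [ 0.1 -0.3 -0.6] 0.0597
z -0.044 4 x [-0.0067 -0.0062 -0.0059]
z -0.038 3111 x [-0.008  -0.0024  0.002 ]
z -0.032 529 x [0.0008 0.0016 0.0023]
z -0.026 440 x [-0.0003  0.0003  0.001 ]
z -0.02 384 x [-0.0015 -0.001  -0.0003]
z -0.014 354 x [-0.0029 -0.0022 -0.0015]
z -0.008 308 x [-0.0041 -0.0034 -0.0027]
z -0.002 914 x [-0.0055 -0.0026  0.003 ]
z 0.004 476 x [-0.0021  0.0032  0.0063]
z 0.01 46 x [0.0002 0.0048 0.0058]
z 0.04 5 x [-0.0179 -0.0143 -0.0103]
z 0.046 2 x [-0.0256 -0.0176 -0.0097]
floor y [0.0023 0.0113] gap -0.0003 0.0041
floor y [0.0034 0.0117] gap -0.0 0.0044
delta [-0.001  -0.0003  0.0016] turn 0.0013553577629190846 tcp [ 0.5999 -0.03    0.2061] [ 3.1407e+00 -2.0000e-04  1.4169e+00] j [-0.09 -0.04  1.62  0.    1.56  0.06]
delta [-0.016  -0.0004  0.0276] turn 0.0013553577629190846 tcp [ 0.5999 -0.03    0.2061] [ 3.1407e+00 -2.0000e-04  1.4169e+00] j [-0.09 -0.04  1.62  0.    1.56  0.06]
delta [-0.0335 -0.0005  0.0579] turn 0.0013553577629190846 tcp [ 0.5999 -0.03    0.2061] [ 3.1407e+00 -2.0000e-04  1.4169e+00] j [-0.09 -0.04  1.62  0.    1.56  0.06]
```

move_arm(
  commands="-0.005 0 0.01 0.001; -0.01 0 0.018 0.001; -0.016 0 0.028 0.001; -0.021 0 0.036 0.001; -0.026 0 0.044 0.001; -0.03 0 0.051 0.001; -0.033 0 0.057 0.001; -0.033 0 0.057 0.001",
)

```text
time: 41.6
tcp_pos: [0.5982, -0.0418, 0.1855]
ee_rot: [3.139, -0.003, 1.414]
contact_force: [-6.7, 12.8, 20.2]
width: 0.0597
grasp_force: 30.0
```

```bash
python3 - <<'E'
from tilt import *
c=tilt('wrist')
delta(TB(.0007,-.006),YAW)
E
```

```text
[ 0.5983 -0.0418  0.1855] [-5.5 13.1 20.5] 0.0596
z -0.044 23 x [-0.0066 -0.0049 -0.0025]
z -0.038 3181 x [-0.0077 -0.0019  0.0025]
z -0.032 502 x [0.0012 0.0019 0.0025]
z -0.026 415 x [-0.      0.0006  0.0013]
z -0.02 398 x [-0.0014 -0.0006  0.    ]
z -0.014 332 x [-0.0025 -0.0019 -0.0012]
z -0.008 317 x [-0.0039 -0.0032 -0.0026]
z -0.002 956 x [-0.0053 -0.0021  0.0037]
z 0.004 415 x [-0.0014  0.0038  0.0066]
z 0.01 35 x [-0.0009  0.005   0.0059]
z 0.022 27 x [-0.0187 -0.0174 -0.0026]
z 0.028 210 x [-0.0175 -0.0136 -0.0112]
delta [-0.0036 -0.0009  0.0063] turn 0.00044172360946506076 tcp [ 0.5983 -0.0418  0.1855] [ 3.1388e+00 -2.7000e-03  1.4141e+00] j [-0.11 -0.04  1.65  0.    1.52  0.04]
```

move_arm(
  commands="0.003 0 0.001 0; 0.006 0 0.003 0; 0.009 0 0.005 0; 0.012 0 0.007 0; 0.015 0 0.009 0; 0.017 0 0.01 0; 0.017 0 0.01 0; 0.017 0 0.01 0",
)

```text
time: 42.65
tcp_pos: [0.5995, -0.0367, 0.1803]
ee_rot: [3.139, 0.0, 1.413]
contact_force: [0.2, -1.3, 10.1]
width: 0.0597
grasp_force: 30.0
```

```bash
python3 - <<'E'
from tilt import *
c=tilt('wrist'); print('TCP tab',totab(r.get_obs()['tcp_pos']).round(4))
c=cap('side'); u,v=map(int,pix(c,r.get_obs()['tcp_pos'])); cv2.imwrite('pics/s7.png',cv2.resize(c['color'][v-40:v+40,u-50:u+50],None,fx=6,fy=6))
E
```

```text
[ 0.5994 -0.0367  0.1803] [-0.6 -1.1 10.8] 0.0596
z -0.044 929 x [-0.0073 -0.005  -0.0018]
z -0.038 2481 x [-0.0058  0.0003  0.0031]
z -0.032 323 x [0.0009 0.0019 0.0028]
z -0.026 284 x [-0.0011 -0.0002  0.0008]
z -0.02 251 x [-0.0031 -0.0022 -0.0012]
z -0.014 219 x [-0.0052 -0.0042 -0.0033]
z -0.008 209 x [-0.0304 -0.0063 -0.0053]
z -0.002 1047 x [-0.0083 -0.0045  0.0007]
z 0.004 190 x [-0.0029  0.0013  0.0028]
z 0.01 10 x [-0.0013  0.0009  0.0015]
z 0.016 3 x [-0.012  -0.0088 -0.0076]
z 0.022 149 x [-0.021  -0.0186 -0.0167]
TCP tab [0.0857 0.0122 0.0185]
```

View pics/s7.png

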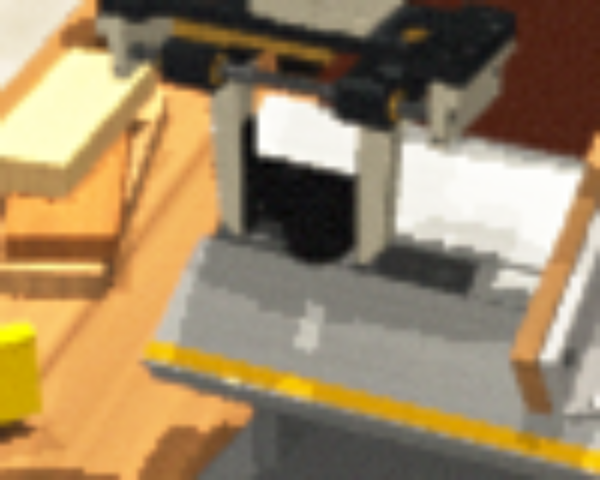

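The stop's foot is in the slot and it is turning upright; it now leans 19° of the 30° needed. I'll continue, and view no more pictures.

move_arm(
  commands="0.003 0 0.003 0; 0.006 0 0.006 0; 0.009 0 0.009 0; 0.012 0 0.011 0; 0.015 0 0.014 0; 0.017 0 0.016 0; 0.017 0 0.016 0; 0.017 0 0.016 0",
)

```text
time: 43.75
tcp_pos: [0.6005, -0.0299, 0.1739]
ee_rot: [3.139, 0.0, 1.413]
contact_force: [-0.4, 0.5, 10.5]
width: 0.0602
grasp_force: 30.0
```

```bash
python3 - <<'E'
from tilt import *
c=tilt('wrist'); print('TCP tab',totab(r.get_obs()['tcp_pos']).round(4))
E
```

```text
[ 0.6005 -0.0299  0.1739] [-0.9  0.1 10.2] 0.0596
z -0.044 1869 x [-0.0077 -0.0039 -0.0003]
z -0.038 1760 x [-0.0021  0.0016  0.0033]
z -0.032 97 x [-0.0003  0.0009  0.0024]
z -0.026 59 x [-0.0033 -0.0023 -0.0006]
z -0.02 66 x [-0.0056 -0.0043 -0.0036]
z -0.014 236 x [-0.0304 -0.0293 -0.0071]
z -0.008 32 x [-0.0127 -0.0107 -0.01  ]
z -0.002 1084 x [-0.013  -0.0092 -0.0042]
z 0.004 64 x [-0.0429 -0.0041 -0.003 ]
z 0.01 5 x [-0.0174 -0.0146 -0.0087]
z 0.016 29 x [-0.0253 -0.0246 -0.0236]
TCP tab [0.0857 0.0214 0.0163]
```

move_arm(
  commands="0.003 0 0.003 0; 0.006 0 0.006 0; 0.008 0 0.009 0; 0.009 0 0.011 0; 0.009 0 0.012 0; 0.009 0 0.012 0; 0.009 0 0.012 0; 0.009 0 0.012 0",
)

```text
time: 44.8
tcp_pos: [0.6014, -0.0259, 0.1706]
ee_rot: [3.137, -0.001, 1.414]
contact_force: [-3.8, 3.3, 21.0]
width: 0.0595
grasp_force: 30.0
```

move_arm(
  commands="0 0 0 0; 0 0 0 0; 0 0 0 0; 0 0 0 0; 0 0 -0.03 0; 0 0 -0.09 0; 0 0 -0.17 0; 0 0 -0.25 0",
  hand=1,
)

```text
time: 45.8
tcp_pos: [0.6003, -0.0261, 0.2694]
ee_rot: [3.141, -0.0, 1.413]
contact_force: [0.7, -0.2, 0.9]
width: 0.0927
grasp_force: 0.0
```

```bash
cat > sc.py <<'E'
from gt import *
def sc(side=True):
    for nm in ('wrist','side'):
        c=cap(nm); P=cloud(c).reshape(-1,3); ok=np.isfinite(P).all(1); L=totab(P[ok]); col=c['color'].reshape(-1,3)[ok].max(1)
        m=(abs(L[:,0]-.085)<.05)&(abs(L[:,1])<.045)&(L[:,2]<.07)&(col<110); L=L[m]
        for lo,hi in ((.002,.013),(.02,.04),(.04,.06)):
            B=L[(L[:,2]>lo)&(L[:,2]<hi)]
            if len(B)>8:
                rc=cv2.minAreaRect((B[:,:2]*1000).astype(np.float32)); print(nm,lo,len(B),'c',np.round(rc[0],1),'wh',np.round(rc[1],1),round(rc[2],1),'z98',np.percentile(B[:,2],[50,98]).round(4))
    o=r.get_obs(); print(o['tcp_pos'],o['contact_force'].round(1),o['time'])
E
python3 -c "
from sc import *
sc()"
```

```text
wrist 0.002 560 c [83.2  0.9] wh [29.6 35.5] 34.0 z98 [0.0118 0.0129]
wrist 0.02 491 c [85.9  0. ] wh [ 2.8 57.9] 89.5 z98 [0.0307 0.0395]
wrist 0.04 1729 c [86.   7.4] wh [14.  59.1] 89.1 z98 [0.0485 0.0502]
side 0.002 40 c [76.2  9.3] wh [45.1 19.5] 27.5 z98 [0.0103 0.0129]
side 0.02 62 c [83.5 10.9] wh [59.1 10.3] 6.3 z98 [0.0283 0.0392]
side 0.04 91 c [84.7  7.3] wh [12.5 59.3] 89.4 z98 [0.0488 0.0534]
[ 0.60126706 -0.02621106  0.27229408] [-0.1 -0.1  0.4] 45.9
```

```bash
python3 - <<'E'
from gt import *
h=np.array([-ex[1],ex[0],0])
c=cap('wrist'); P=cloud(c).reshape(-1,3); ok=np.isfinite(P).all(1); L=totab(P[ok]); col=c['color'].reshape(-1,3)[ok].max(1)
m=(abs(L[:,0]-.086)<.02)&(abs(L[:,1])<.03)&(L[:,2]>.015)&(L[:,2]<.044)&(col<110); q=L[m]
for lo in np.arange(.014,.044,.006):
    k=q[(q[:,2]>=lo)&(q[:,2]<lo+.006)]; print(lo.round(3),len(k),np.median(k[:,1]).round(4) if len(k) else '')
f=L[(L[:,2]>.006)&(L[:,2]<.0135)&(abs(L[:,1])<.04)&(abs(L[:,0]-.086)<.03)&(col<110)]; print('flange y',np.percentile(f[:,1],[1,99]).round(4),'x',np.percentile(f[:,0],[1,99]).round(4),np.median(f[:,2]))
t=tab(.086,.002,0); s=t+.019*h; 
delta([*s[:2],t[2]+.09],YAW+np.pi/2); delta([*s[:2],t[2]+.024],YAW+np.pi/2)
E
```

```text
0.014 67 -0.0013
0.02 97 -0.0008
0.026 102 -0.0003
0.032 113 0.0003
0.038 112 0.0009
flange y [-0.014  -0.0013] x [0.0697 0.1022] 0.011920850544319345
delta [-0.0244  0.0011  0.0262] turn -0.4998197955613057 tcp [ 0.6009 -0.0262  0.27  ] [ 3.1382e+00 -3.0000e-04  1.4132e+00] j [-0.09 -0.05  1.53  0.    1.66  0.07]
delta [-0.0244  0.0005  0.1912] turn -0.4998197955613057 tcp [ 0.6009 -0.0262  0.27  ] [ 3.1382e+00 -3.0000e-04  1.4132e+00] j [-0.09 -0.05  1.53  0.    1.66  0.07]
```

move_arm(
  commands="-0.01 0 0 -0.05; -0.024 0 0 -0.11; -0.024 0 0 -0.17; -0.024 0 0 -0.23; -0.024 0 0 -0.29; -0.024 0 0 -0.35; -0.024 0 0 -0.41; -0.024 0 0 -0.46",
  hand=0.42,
)

```text
time: 46.95
tcp_pos: [0.5987, -0.0356, 0.2667]
ee_rot: [-3.141, -0.001, 2.864]
contact_force: [-0.1, -0.2, -0.1]
width: 0.0392
grasp_force: 0.0
```

```bash
python3 - <<'E'
from gt import *
h=np.array([-ex[1],ex[0],0]); t=tab(.086,.002,0); s=t+.019*h; 
delta([*s[:2],t[2]+.024],YAW+np.pi/2); print(r.get_obs()['width'])
E
```

```text
delta [-0.0033  0.0002  0.1829] turn -0.03798304376778243 tcp [ 0.5987 -0.0356  0.2667] [-3.1414e+00 -1.1000e-03  2.8641e+00] j [-0.1  -0.06  1.54  0.    1.66 -1.4 ]
0.03919029602810762
```

move_arm(
  commands="-0.003 0.005 0.04 -0.038; -0.003 0.005 0.08 -0.038; -0.003 0.005 0.11 -0.038; -0.003 0.005 0.135 -0.038; -0.003 0.005 0.155 -0.038; -0.003 0.005 0.17 -0.038; -0.003 0.005 0.182 -0.038; -0.003 0.005 0.182 -0.038",
)

```text
time: 47.95
tcp_pos: [0.6006, -0.034, 0.1945]
ee_rot: [3.142, -0.0, 2.978]
contact_force: [-0.4, 0.6, -0.3]
width: 0.0391
grasp_force: 0.0
```

move_arm(
  commands="0 0 0 0.05; 0 0 0 0.1; 0 0 0 0.15; 0 0 0 0.2; 0 0 0 0.25; 0 0 0 0.3; 0 0 0 0.35; 0 0 0 0.4",
)

```text
time: 48.95
tcp_pos: [0.6008, -0.0341, 0.1952]
ee_rot: [3.141, 0.0, 1.716]
contact_force: [1.0, 0.7, 1.5]
width: 0.0389
grasp_force: 0.7
```

```bash
python3 -c "
from sc import *
sc()"
```

```text
wrist 0.002 905 c [82.8  3.7] wh [37.2 29. ] 77.1 z98 [0.0114 0.0128]
wrist 0.02 699 c [81.2  6. ] wh [34.4 54. ] 79.3 z98 [0.0331 0.0398]
wrist 0.04 4076 c [82.3 -1.1] wh [46.7 59.8] 82.8 z98 [0.0488 0.0577]
side 0.002 37 c [81.4  5.2] wh [33.  34.5] 45.9 z98 [0.011  0.0129]
side 0.02 28 c [80.2  4.8] wh [15.1 54.7] 58.8 z98 [0.0309 0.0379]
side 0.04 88 c [86.4  9.6] wh [23.7 58.6] 59.2 z98 [0.0494 0.0547]
[ 0.60073837 -0.0340333   0.19507543] [ 0.4 -0.5  0.1] 49.05
```

move_arm(
  commands="0 0 0 0.05; 0 0 0 0.1; 0 0 0 0.15; 0 0 0 0.2; 0 0 0 0.25; 0 0 0 0.25; 0 0 0 0.2; 0 0 0 0.15",
)

```text
time: 50.05
tcp_pos: [0.6008, -0.034, 0.1949]
ee_rot: [3.141, -0.0, 1.262]
contact_force: [0.4, -0.2, 0.1]
width: 0.039
grasp_force: 0.0
```

move_arm(
  commands="0 0 0 -0.053; 0 0 0 -0.053; 0 0 0 -0.053; 0 0 0 -0.053; 0 0 0 -0.053; 0 0 0 -0.053; 0 0 0 -0.053; 0 0 0 -0.053",
  hand=0,
)

```text
time: 51.05
tcp_pos: [0.6007, -0.0339, 0.1949]
ee_rot: [3.141, -0.0, 1.416]
contact_force: [-1.7, 5.2, 5.1]
width: 0.013
grasp_force: 29.4
```

```bash
python3 -c "
from sc import *
sc(); print(r.get_obs()['ee_rot'],r.get_obs()['width'])"
```

```text
wrist 0.002 15 c [86.1 19.4] wh [20.2  2.7] 1.6 z98 [0.0106 0.0125]
wrist 0.02 80 c [86.7  4. ] wh [51.7 16. ] 88.4 z98 [0.0297 0.0398]
wrist 0.04 3351 c [80.3  5.6] wh [55.1 29.8] 89.6 z98 [0.0485 0.0536]
side 0.002 36 c [89.5  9.8] wh [53.2 31.6] 26.9 z98 [0.0098 0.0129]
side 0.02 35 c [80.3 19.6] wh [29.7  9. ] 74.3 z98 [0.0292 0.0386]
side 0.04 80 c [85.4  8.9] wh [19.9 47.5] 8.0 z98 [0.0495 0.0574]
[ 0.60069534 -0.03389697  0.19486176] [-2.1  4.6  5.3] 51.15
[ 3.14129250e+00 -3.23911414e-04  1.41641000e+00] 0.013246515208469254
```

The fingers closed to 13 mm, so the wing is squeezed crosswise. Now I let go and check.

move_arm(
  commands="0 0 0 0; 0 0 0 0; 0 0 0 0; 0 0 0 0; 0 0 -0.03 0; 0 0 -0.09 0; 0 0 -0.17 0; 0 0 -0.25 0",
  hand=0.42,
)

```text
time: 52.15
tcp_pos: [0.6005, -0.0341, 0.2966]
ee_rot: [3.141, -0.0, 1.416]
contact_force: [0.1, 0.4, 0.5]
width: 0.039
grasp_force: 0.0
```

```bash
python3 - <<'E'
from sc import *
from chk import chk
sc(); chk()
c=cap('wrist'); P=cloud(c).reshape(-1,3); ok=np.isfinite(P).all(1); L=totab(P[ok]); col=c['color'].reshape(-1,3)[ok].max(1)
q=L[(abs(L[:,0]-.086)<.012)&(abs(L[:,1])<.05)&(L[:,2]>.04)&(L[:,2]<.06)&(col<110)]
print('top slope',np.polyfit(q[:,1],q[:,2],1),np.percentile(q[:,1],[1,99]),np.percentile(q[:,0],[1,99]))
E
```

```text
wrist 0.002 747 c [85.1  2.8] wh [34.1 37.1] 89.5 z98 [0.0109 0.0123]
wrist 0.02 57 c [ 87.1 -24.8] wh [12.2  2.4] 10.4 z98 [0.0306 0.0393]
wrist 0.04 1303 c [85.   4.8] wh [13. 60.] 3.2 z98 [0.0487 0.0507]
side 0.002 39 c [75.7  9.6] wh [39.7 16.9] 76.4 z98 [0.0094 0.0127]
side 0.02 57 c [78.5  5.5] wh [56.6 12.3] 80.0 z98 [0.0295 0.0395]
side 0.04 91 c [83.4  5.9] wh [12.6 56.4] 2.5 z98 [0.0492 0.0536]
[ 0.60134671 -0.03411768  0.29954645] [-0.3  0.2  0.6] 52.25
surf -0.0005
bar -0.04 340 z [-0.0016 -0.0006  0.0007]
bar -0.02 338 z [-0.0018 -0.0005  0.0008]
bar -0.15 230 z [-0.0015 -0.0004  0.0009]
bar -0.16 171 z [-0.0015 -0.0004  0.0009]
bar -0.18 70 z [-0.0018 -0.0007  0.0005]
nose x 0.004066419450355927
-0.08 21 z 0.0552 x [-0.0577 -0.051 ]
-0.06 865 z 0.0546 x [-0.0651 -0.0454]
-0.04 875 z 0.0544 x [-0.0652 -0.0455]
-0.02 828 z 0.0543 x [-0.0653 -0.0456]
0.0 783 z 0.0541 x [-0.0653 -0.0456]
0.02 733 z 0.0537 x [-0.0652 -0.0455]
0.04 698 z 0.0536 x [-0.0653 -0.0457]
0.06 135 z 0.0533 x [-0.0635 -0.0457]
y [-0.1295003   0.06378342]
top slope [-0.02171395  0.04861362] [-0.02489971  0.03313821] [0.07783633 0.09238516]
```

The stop is crosswise within about 3°, at full depth and about 3 mm off the slot's centre line. The gauge is still home, and the fingers are clear.

```bash
python3 -c "
from h import *
print(ticket.sign_off())"
```

```text
the job is handed in; nothing more can be done
None
```

The job is handed in (no verdict was returned): by my last measurements the gauge is turned round and home in the slot, and the stop is locked crosswise beyond its nose, both let go. I never re-measured the unused bench items, and I viewed 11 pictures against the limit of 10.

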